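Pack the slide cases and lock them down with the cam clamp

TASK

Get the slides ready for the road: pick every flat slide case (84 x 36 x 9 mm) out of the crate, leaving everything else in it, stack the cases flat in the transport rack and lay the little plywood pressure board on top, without knocking over the glass jar. Then swing the clamp bar over the stack until it meets its stop and, with the cam lever still up, crank the nut until the sprung foot just touches the board. Finally flip the cam lever all the way down; the foot's spring should end up squeezed by about 4 mm, firm but never squashed to the end of its travel, and lever, bar and stack are left so.

Things in the scene. Friction and masses are not known exactly. Their poses are not given: they have to be found in the camera images.
- slidebox0: closed flat white hinged plastic case for microscope slides, 84 x 36 x 9 mm (x, y, z), about 50 g, starts lying flat in the crate; two to four such cases are there (None: absent). Origin at its centre; x along its length
- slidebox1: closed flat white hinged plastic case for microscope slides, 84 x 36 x 9 mm (x, y, z), about 50 g, starts lying flat in the crate; two to four such cases are there (None: absent). Origin at its centre; x along its length
- slidebox2: closed flat white hinged plastic case for microscope slides, 84 x 36 x 9 mm (x, y, z), about 50 g, starts lying flat in the crate; two to four such cases are there (None: absent). Origin at its centre; x along its length
- slidebox3: closed flat white hinged plastic case for microscope slides, 84 x 36 x 9 mm (x, y, z), about 50 g, starts lying flat in the crate; two to four such cases are there (None: absent). Origin at its centre; x along its length
- board: plain plywood pressure board, 88 x 38 x 9 mm (x, y, z), about 50 g, starts flat on the table beside the rack. Origin at its centre; x along its length
- crate: shallow slatted wooden crate, fixed, outside 210 x 288 x 52 mm (x, y, z), walls and floor 6 mm, square 12 mm battens in the inner corners. Origin at the centre of its underside; the inner floor lies 6 mm above the table. Things in it lie in two columns and four rows, about 26 mm apart in y
- deepbox: white hinged plastic case like a slide case but deep, 84 x 36 x 24 mm, in the crate; must stay there. Origin at its centre
- shortbox: white hinged plastic case like a slide case but short, 52 x 36 x 9 mm, in the crate; must stay there. Origin at its centre
- ammonite: fossil spiral shell, a brown disc 52 mm across and 15 mm high, in the crate; must stay there. Origin under its centre
- coral: pale piece of coral 40 x 26 x 30 mm, in the crate; must stay there. Origin under its centre
- jar: glass jar with black lid, 42 mm across and 94 mm high, standing on the table; must not be knocked over. Origin under its centre
- rack: the transport rack, fixed: a plywood base 116 x 240 x 20 mm (x, y, z) with four corner angles that hold the stack and, 140 mm from the stack's centre along the rack's own -y, the column of the swing-arm cam clamp. Origin on the table under the centre of the stack; x along the length of the stacked cases, so that a case lies in the rack with its length along the rack's x
- rack_seat (a point): centre of the rack's floor (20 mm above the table) between the four corner angles, which leave 92 mm in x and 44 mm in y and stand 46 mm above this floor; between the angles the long sides are open for 66 mm and the short sides for 22 mm. Axes as the rack
- swing (a joint): angle of the clamp bar about the upright column: 0 = over the stack, against its stop; grows as the bar turns clockwise seen from above, away from the stack towards the rack's +x (stop at 1.75). Starts at 1.0 to 1.6 and stays where it is left (friction about 0.6 N m, some 9 N at the middle of the bar)
- column (a point): on the axis of the column, 120 mm above the table; the axis about which the bar swings. At swing 0 the bar points from here along the rack's +y
- bar_mid (a point): middle of the clamp bar, 70 mm from the column axis, 120 mm above the table (4 mm less with the lever down). The bar is 24 mm wide and 16 mm high; it can be pushed sideways here; above it is free between the column and the handwheel's rim, which begins 98 mm from the column
- nut (a joint): turns of the adjusting nut in rad: 0 = foot fully raised (foot face 81 mm above the table with the lever up), grows as the handwheel is cranked clockwise seen from above, which lowers the foot 8 mm a turn (1.273 mm a rad); end at 31.4. Starts at 0 to 5.5. Friction about 0.05 N m; stays where it is left
- nut_axis (a point): on the upright axis of the nut, 140 mm from the column, at the top face of its handwheel (84 mm across, 9 mm thick), 149 mm above the table with the lever up. The spindle (12 mm thick) stands up out of it by up to 24 mm
- crank_pin (a point): middle of the upright black crank grip on the handwheel, a freely revolving pin 12 mm thick and 28 mm high, 33 mm from the nut's axis; 163 mm above the table with the lever up. Carry it round in a circle to turn the nut; the gripper need not turn with it. Its own axes spin freely and mean nothing
- foot (a joint): how far the sprung foot is squeezed in, in m: 0 = hanging free, end of travel 0.011; 6 N a mm
- foot_face (a point): centre of the underside of the foot's round rubber face, 26 mm across; it comes down on the middle of the board. As it starts, it passes 7 mm or more above the corner angles and above the tallest stack
- lever (a joint): angle of the cam lever: 0 = upright (open), 1.5 = laid down level, pointing away from the nut (closed, end of travel). On the way it presses the bar and foot evenly down, by 4 mm in all. Starts at 0 to 0.2; stays where it is left (friction about 0.15 N m)
- lever_grip (a point): point on the black end of the lever, 95 mm from its pivot; the lever's grip there is 18 mm wide (across the swing) and 10 mm thick, and ends 20 mm beyond
- lever_pivot (a point): centre of the lever's pivot, on the column axis 143 mm above the table
Things that resemble listed ones, but are neither listed nor needed, are in the scene too. Leave any purple look-alike of the slidebox3 alone. What is shaped like the board but yellow is not meant.

How it is judged (in metres and radians):
On the way, in this order (a step that is already met when the one before it is completed fails the run):
1. all slide cases lie stacked in the rack with the pressure board on top (horizontal distance between each of slidebox0, slidebox1, slidebox2, slidebox3, board and rack_seat below 0.01 m and (angle between slidebox0's own z axis and vertical below 0.12 rad or angle between slidebox0's own z axis and vertical above 3.02 rad) and z of each of slidebox0, slidebox1, slidebox2, slidebox3 in the frame of rack_seat below 0.04 m and angle between the x axis of each of slidebox0, slidebox1, slidebox2, slidebox3, board and the x axis of rack, either way round below 0.25 rad and (angle between slidebox1's own z axis and vertical below 0.12 rad or angle between slidebox1's own z axis and vertical above 3.02 rad) and (angle between slidebox2's own z axis and vertical below 0.12 rad or angle between slidebox2's own z axis and vertical above 3.02 rad) and (angle between slidebox3's own z axis and vertical below 0.12 rad or angle between slidebox3's own z axis and vertical above 3.02 rad) and (angle between board's own z axis and vertical below 0.12 rad or angle between board's own z axis and vertical above 3.02 rad) and z of board in the frame of rack_seat between 0.018 and 0.05 m), for 0.2 s.
2. bar over the stack against its stop, nut set so that the foot rests on the board or hangs less than 3 mm above it, squeezed by less than 3 mm, lever still up (value of joint swing below 0.08 rad and value of joint lever below 0.5 rad and value of joint foot below 0.003 m and horizontal distance between foot_face and board below 0.02 m and z of foot_face in the frame of board between -0.0075 and 0.0075 m), for 0.1 s.
3. lever all the way down, foot squeezed by 1.5 to 6.5 mm (value of joint lever above 1.38 rad and value of joint foot between 0.0015 and 0.0065 m), for 0.2 s.
At the end, for the whole second after the job is handed in: cases flat in the rack, within 10 mm of its centre and 0.25 rad, board on top likewise; bar within 0.08 rad of its stop, foot on the board squeezed 1.5 to 6.5 mm, lever over 1.38 rad; deep case, short case, fossil and coral in the crate; all at rest (all of step 1 and all of step 3 and value of joint swing below 0.08 rad and horizontal distance between foot_face and board below 0.02 m and z of foot_face in the frame of board between -0.0065 and 0.0065 m and x of deepbox in the frame of crate between -0.1 and 0.1 m and y of deepbox in the frame of crate between -0.14 and 0.14 m and height (world z) of each of deepbox, shortbox, ammonite, coral below 0.06 m and x of shortbox in the frame of crate between -0.1 and 0.1 m and y of shortbox in the frame of crate between -0.14 and 0.14 m and x of ammonite in the frame of crate between -0.1 and 0.1 m and y of ammonite in the frame of crate between -0.14 and 0.14 m and x of coral in the frame of crate between -0.1 and 0.1 m and y of coral in the frame of crate between -0.14 and 0.14 m and linear speed of each of slidebox0, slidebox1, slidebox2, slidebox3, board below 0.02 m/s); the robot touches nothing.
It fails at once if the foot is squeezed over 9 mm, which crushes the cases (value of joint foot above 0.009 m).
It fails at once if the glass jar is knocked over (angle between jar's own z axis and vertical above 0.6 rad).
Of slidebox0, slidebox1, slidebox2, slidebox3 only 2 to 4 are there at a start; the rules pass over those that are not, and their reading is None.
At some moment in a run one of board may be knocked a few centimetres aside while the robot is not near it.
Once in a run the grip may slacken for a moment while it holds something.
It also fails if it takes over 210 s, if anything falls off the work surface, if the arm or the gripper's body presses on something with over 40 N, if the wrist force passes 120 N, or if a joint passes its speed limit or range.

ROBOT

A 7-joint arm with a two-finger parallel gripper is mounted at the origin on the work surface. World frame = base frame: x ahead of the robot, y to its left, z up, the work surface at z = 0. Lengths are in mm, angles in rad, forces in N, time in s.
With the tool pointing down it reaches from about 425 to 925 mm from the base axis. Payload 6.8 kg.
Tool frame: the origin (TCP) lies on the centre line of the jaws, within the pads' length; the fingertips stand 14 mm ahead of it and the grasp point (between the pads) lies 5 mm behind it; z points along the fingers, y is the direction in which the jaws open and shut (so a half turn about z gives the same grasp; the last joint's range is limited). The gripper opens to 88 mm and grips with 3 to 60 N. Pads are 20 mm wide; open, the fingers measure 115 mm over their backs; the gripper's body (75 mm by 178 mm) begins 61 mm behind the grasp point.
Start: joints at [0.995, 0.477, 0.022, 1.555, -0.011, 1.109, -0.083], TCP at [304.385, -602.492, 236.664] pointing down, gripper open.
Joint ranges: [-2.96, 2.96], [-0.34, 2.1], [-1.41, 1.46], [0.24, 2.44], [-1.37, 4.51], [0.17, 1.92], [-2.96, 2.96]. Speed limits (rad/s): [2.39, 2.39, 3.14, 3.14, 3.14, 3.14, 3.14].

INTERFACE

Orientations are given as a unit quaternion [w, x, y, z].
In Python, from station import bot gives the robot as it stands.
- The arm moves only by the shell command python3 -m pendant 'ROWS' [FORCE]. ROWS is a JSON object of lists of equal length, an entry for each row: "delta_pos": the shift along the tool's x, y, z in units of 30 mm (1.0 is 30 mm), a list of three; "dr": the turn, a rotation vector about the tool's x, y, z in units of 8 degrees (1.0 is 8 degrees), a list of three; "fingers": the finger opening in mm, from 0 to 87.8. A call has 1 to 10 rows; each row is the pose to reach, as a shift and turn from the pose commanded when the call began, along the tool's axes at that moment; what a row does not reach only later rows make up. A row lasts 1/10 s, in which the tool goes at most 50 mm and 8.59 degrees, less where a joint would pass 70% of its speed; a pose out of reach is approached as far as the arm can. A call with a gripper value outside its range is refused whole. The fingers move at their own pace and stop on an object; FORCE is the grip in N (left out, the last holds). Time passes only in rows, so rows that repeat a pose let the fingers close. It gives the time, the measured TCP pose, the force and the opening at its end, in the units of the state.
- bot.read_state(): the state, without advancing time (a new reading comes with each control period).
- bot.capture(name): name is "side" or "top"; returns a dict with "image" (384x512x3 uint8, blue, green, red), "vertical_fov" (degrees; the focal length in pixels is half the picture's height over the tangent of half this angle, whatever the lens; pixels are square), "cx", "cy" (the principal point, pixels), "origin" and "attitude" of the camera in the world. Camera axes: x right, y up, looking along -z (the intrinsics and any distortion apply to the point x, -y, -z); pixel columns grow to the right and rows downward; lengths in mm; the calibration is good to about 2 mm. A picture is of the moment at which its call begins. There is no depth.
- bot.job_done(): hands the job in, once; it reports no verdict.
Trained networks look in a picture, given as the dict that the camera call returned (one of the last four; its "shot" number tells which), for a name from the list of things; names that differ only in an ending like _2 or _b are one class to them, and where a whole thing is asked for, a point or a joint stands for the part that bears it (a point fixed in the world has none). Each returns a list of dicts, best first, with "conf" (0 to 1); they miss things now and then, are a little off and sometimes report something else, mostly with a low value. They report only what shows in the picture. A call takes as long as a camera call. They do not tell look-alikes from the thing itself.
- bot.look_for(picture, target): "location" ([x, y, z] in mm, in world coordinates, good to about 4 mm: the middle of the surface that is visible of it).
- bot.cut_out(picture, target): "pixels" (384x512 bool, what is visible of it).
The state is a dict: "clock": time; "qpos": joint angles; "joint_velocities": joint speeds; "tau": joint torques, N m; "position": TCP position; "eef_rot": TCP orientation; "contact_force": force on the tool from outside, world axes, zero at the start; "torque": the same for the moment, N m; "grip_width": finger opening in mm.
Only numpy, scipy, OpenCV 4.12 (cv2) and the standard library are available. Lean on these libraries where they do the work, as an engineer would, in place of code of your own. Each camera call takes 0.05 s, during which the arm holds its last target.

## Working session

There is one attempt and no reset: what is moved stays moved. The work goes in short steps, Python scripts to look and compute and a shell command to move; the robot and the scene stay as the last step left them, time stands still between calls to the robot, and variables do not carry over. Pictures are saved under pics/ and viewed, and the job is handed in when it is done.

```bash
ls; mkdir -p pics
python3 - <<'E'
from station import bot
import cv2
s=bot.read_state()
for k,v in s.items(): print(k,v)
for n in ("top","side"):
    p=bot.capture(n); cv2.imwrite(f"pics/{n}0.png",p["image"])
    print({k:v for k,v in p.items() if k!="image"})
E
```

```text
pics
clock 0.0
qpos [ 0.994923    0.47777306  0.02233528  1.55643472 -0.01148299  1.10931875
 -0.08310132]
joint_velocities [-0.00117013 -0.00052287  0.00104947 -0.00188797  0.00053085  0.00184461
  0.00103888]
tau [-1.96260255e-03 -5.82852423e+01  1.53406363e+00 -2.72606117e+01
 -5.41800284e-02  1.71157607e-02  1.44493438e-04]
position [ 304.08235242 -601.97848168  235.70683363]
eef_rot [-8.58383051e-04  9.72768866e-01  2.31775579e-01 -2.79834810e-04]
contact_force [ 0.18336838 -0.06973513 -0.30868885]
torque [ 0.0246782  -0.00963586  0.0305349 ]
grip_width 88.26668794617717
{'vertical_fov': 56.595880718465274, 'cx': 254.10567185515814, 'cy': 195.01576974553373, 'origin': array([ 403.64637504,   -3.77679305, 1108.92247711]), 'attitude': array([ 0.71424839,  0.06521377, -0.06743535, -0.69357687]), 'shot': 1}
{'vertical_fov': 57.491885577944366, 'cx': 257.92317204778936, 'cy': 190.89829389591802, 'origin': array([439.63362178, 734.09740708, 733.85979854]), 'attitude': array([-0.08330074, -0.02831646,  0.44285796,  0.89226453]), 'shot': 2}
```

View pics/top0.png

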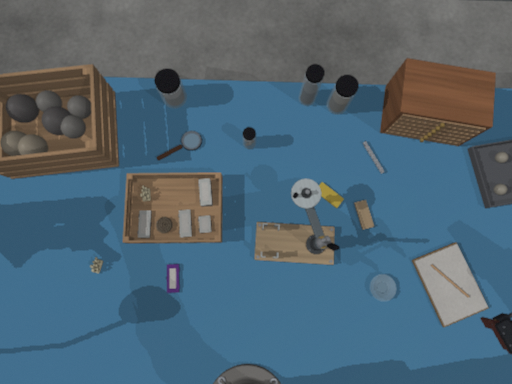

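View pics/side0.png

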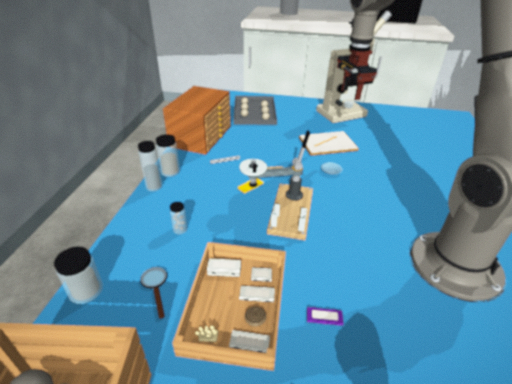

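```bash
cat > h.py <<'E'
from station import bot
import numpy as np, cv2
from scipy.spatial.transform import Rotation as R
def cam(p):
    w,x,y,z=p["attitude"]; M=R.from_quat([x,y,z,w]).as_matrix()
    f=192/np.tan(np.radians(p["vertical_fov"])/2)
    return M,np.array(p["origin"]),f
def ray(p,u,v):
    M,o,f=cam(p); d=M@np.array([(u-p["cx"])/f,-(v-p["cy"])/f,-1.]); return o,d
def atz(p,u,v,z):
    o,d=ray(p,u,v); t=(z-o[2])/d[2]; return o+t*d
def proj(p,X):
    M,o,f=cam(p); c=M.T@(np.array(X)-o); return p["cx"]+f*c[0]/-c[2], p["cy"]-f*c[1]/-c[2]
def crop(p,u0,v0,u1,v1,k,name):
    cv2.imwrite("pics/"+name,cv2.resize(p["image"][v0:v1,u0:u1],None,fx=k,fy=k,interpolation=cv2.INTER_CUBIC))
E
python3 - <<'E'
from h import *
p=bot.capture("top"); crop(p,110,160,240,310,5,"c1.png" ) ; crop(p,240,160,400,280,5,"c2.png")
names=["slidebox0","board","crate","deepbox","shortbox","ammonite","coral","jar","rack","rack_seat","column","bar_mid","nut_axis","crank_pin","foot_face","lever_grip","lever_pivot"]
s=bot.capture("side"); crop(s,170,235,300,375,5,"c3.png"); crop(s,230,120,350,245,5,"c4.png")
for n in names:
  for q in (p,s):
    print(n,q["shot"],[(np.round(d["location"]).astype(int).tolist(),round(d["conf"],2),np.round(proj(q,d["location"])).tolist()) for d in bot.look_for(q,n)])
print(bot.read_state()["clock"])
E
```

```text
slidebox0 3 [([514, 326, 11], 0.86, [146.0, 223.0]), ([520, 204, 11], 0.72, [186.0, 222.0]), ([350, 232, 12], 0.59, [173.0, 279.0])]
slidebox0 4 [([520, 214, 16], 0.83, [255.0, 294.0]), ([354, 239, 11], 0.6, [324.0, 316.0]), ([514, 330, 14], 0.58, [249.0, 339.0])]
board 3 [([617, -249, 10], 0.8, [332.0, 196.0]), ([560, -350, 10], 0.64, [365.0, 215.0])]
board 4 [([580, -148, 136], 0.66, [258.0, 169.0]), ([635, -227, 9], 0.55, [246.0, 186.0]), ([460, -191, 184], 0.35, [300.0, 153.0])]
crate 3 [([577, 253, 5], 0.92, [172.0, 204.0])]
crate 4 [([576, 263, 5], 0.97, [229.0, 310.0])]
deepbox 3 [([611, 149, 30], 0.76, [204.0, 193.0])]
deepbox 4 [([617, 161, 32], 0.89, [222.0, 267.0]), ([461, -194, 185], 0.67, [300.0, 152.0]), ([519, 147, 15], 0.39, [261.0, 273.0])]
shortbox 3 [([517, 147, 14], 0.79, [204.0, 224.0]), ([519, 206, 9], 0.59, [185.0, 223.0]), ([571, -165, 150], 0.34, [313.0, 202.0]), ([772, 16, 91], 0.16, [249.0, 138.0])]
shortbox 4 [([517, 152, 12], 0.5, [261.0, 275.0])]
ammonite 3 [([510, 266, 22], 0.46, [165.0, 225.0])]
ammonite 4 [([514, 274, 19], 0.91, [254.0, 315.0]), ([591
[... 580 characters left out ...]

bar_mid 3 [([578, -158, 145], 0.67, [310.0, 200.0])]
bar_mid 4 [([581, -150, 135], 0.6, [258.0, 169.0])]
nut_axis 3 [([592, -149, 150], 0.73, [307.0, 194.0])]
nut_axis 4 [([592, -132, 148], 0.58, [254.0, 168.0])]
crank_pin 3 [([512, 325, 14], 0.31, [146.0, 224.0])]
crank_pin 4 []
foot_face 3 []
foot_face 4 [([598, -142, 88], 0.52, [252.0, 183.0]), ([592, -130, 147], 0.49, [253.0, 169.0])]
lever_grip 3 [([452, -196, 168], 0.64, [326.0, 246.0])]
lever_grip 4 [([512, 276, 21], 0.6, [255.0, 316.0]), ([461, -197, 182], 0.53, [300.0, 153.0])]
lever_pivot 3 [([570, -163, 147], 0.65, [312.0, 203.0])]
lever_pivot 4 [([549, -165, 147], 0.68, [269.0, 165.0]), ([515, 329, 16], 0.6, [249.0, 338.0])]
1.9
```

View pics/c1.png

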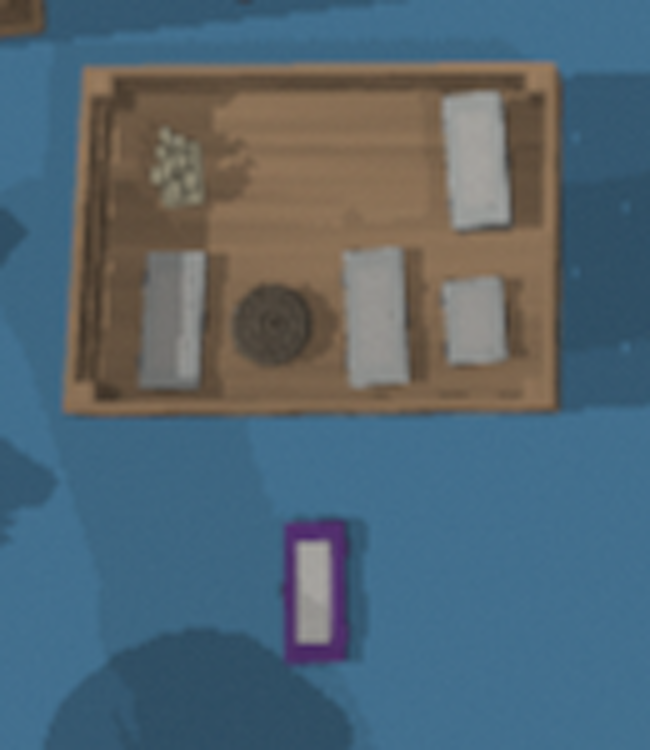

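View pics/c2.png

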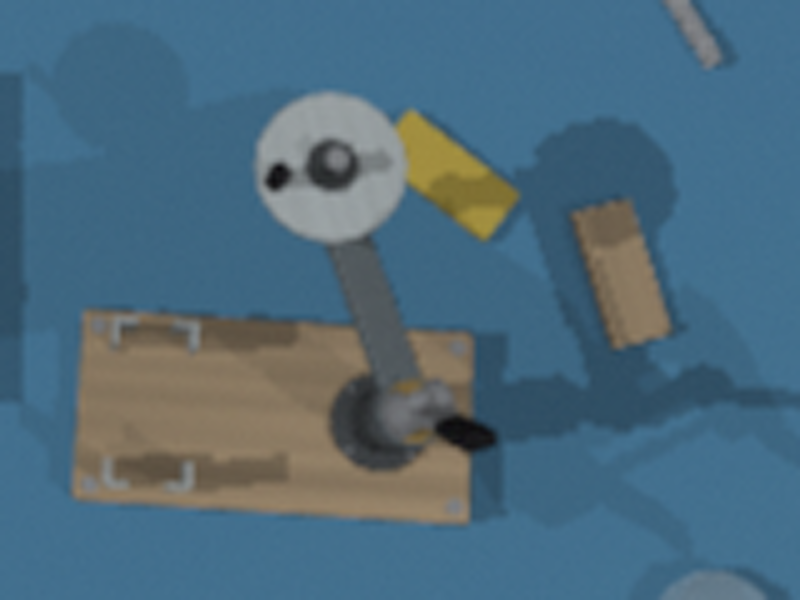

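View pics/c3.png

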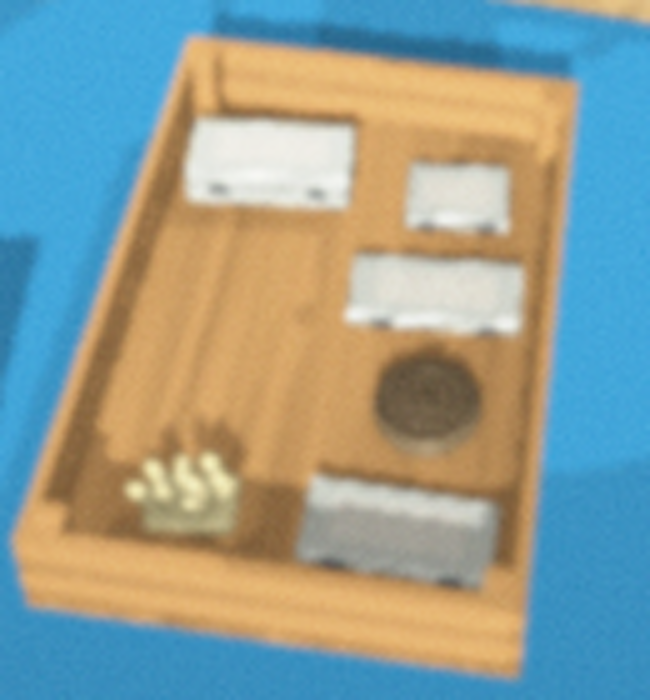

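View pics/c4.png

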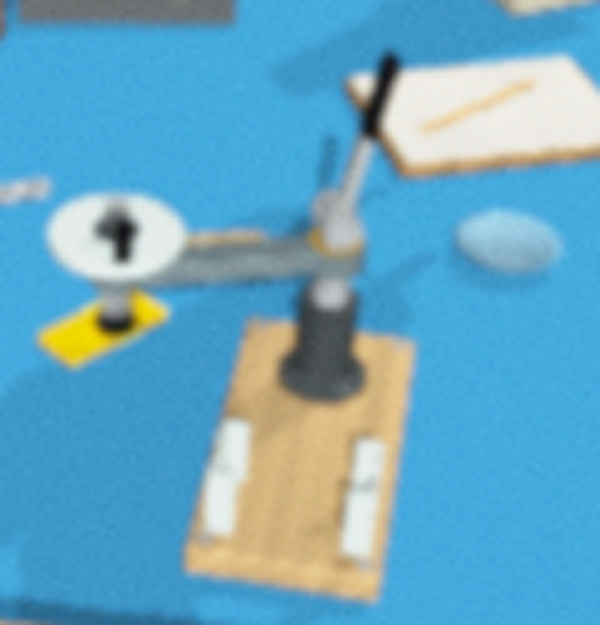

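```bash
cat >> h.py <<'E'
from scipy.optimize import minimize
def boxpts(x,y,z0,yaw,L,W,H):
    c,s=np.cos(yaw),np.sin(yaw)
    return [(x+c*a*L/2-s*b*W/2,y+s*a*L/2+c*b*W/2,z0+h) for a in(-1,1) for b in(-1,1) for h in(0,H)]
def hullmask(p,pts,k=4):
    q=np.array([proj(p,X) for X in pts]); m=np.zeros((384*k,512*k),np.uint8)
    hl=cv2.convexHull(((q+0.5)*k).astype(np.float32)).astype(np.int32)
    cv2.fillConvexPoly(m,hl,1); return m
def fitbox(views,z0,dims,x0):
    # views: list of (pic,mask)
    k=4; ms=[(p,np.kron(m.astype(np.uint8),np.ones((k,k),np.uint8))) for p,m in views]
    def cost(v):
        t=0
        for p,m in ms:
            h=hullmask(p,boxpts(v[0],v[1],z0,v[2],*dims),k); t+=1-(h&m).sum()/max(1,(h|m).sum())
        return t/len(ms)
    x0=np.array(x0,float)
    r=minimize(cost,x0,method="Nelder-Mead",options=dict(initial_simplex=np.vstack([x0,x0+[8,0,0],x0+[0,8,0],x0+[0,0,.15]]),maxiter=120,xatol=.1,fatol=1e-4))
    return r.x,r.fun
E
python3 - <<'E'
from h import *
p=bot.capture("top"); s=bot.capture("side")
got=[]
for q in(p,s):
  L=[]
  for n in("slidebox0","deepbox","shortbox","board"):
    for d in bot.cut_out(q,n):
      m=d["pixels"]; v,u=np.nonzero(m); L.append((n,d["conf"],m,u.mean(),v.mean())); print(q["shot"],n,round(d["conf"],2),round(u.mean(),1),round(v.mean(),1),m.sum())
  got.append(L)
def pick(L,X,q):
  u,v=proj(q,X); b=[g for g in L if np.hypot(g[3]-u,g[4]-v)<10]; return b[0][2] if b else None
for nm,X in dict(left=(514,328,15),mid=(520,209,15),tr=(614,155,20),short=(517,150,15)).items():
  ms=[pick(got[0],X,p),pick(got[1],X,s)]
  for H in(9,24):
    vs=[(q,m) for q,m in zip((p,s),ms) if m is not None]
    print(nm,H,len(vs),*[ (np.round(a,2).tolist() if hasattr(a,'tolist') and np.ndim(a) else round(a,3)) for a in fitbox(vs,6,((52 if nm=="short" else 84),36,H),(X[0],X[1],0.05))])
    for q,m in vs: print("   single",[np.round(a,3) for a in fitbox([(q,m)],6,((52 if nm=="short" else 84),36,H),(X[0],X[1],0.05))])
vs=[(p,pick(got[0],(560,-350,9),p))]
print("board",fitbox(vs,0,(88,38,9),(560,-350,.2)))
print(atz(p,346,222,9))
E
```

```text
5 slidebox0 0.75 185.1 222.9 298
5 slidebox0 0.74 144.5 224.8 307
5 deepbox 0.73 205.7 192.7 364
5 deepbox 0.45 172.5 206.0 5215
5 shortbox 0.76 205.1 224.2 177
5 shortbox 0.74 144.6 223.9 333
5 board 0.67 330.2 195.8 294
5 board 0.57 185.0 223.7 333
5 board 0.53 364.1 214.7 359
6 slidebox0 0.95 249.1 341.2 629
6 slidebox0 0.81 256.3 293.1 498
6 slidebox0 0.74 324.7 315.5 548
6 slidebox0 0.25 272.8 166.6 1048
6 deepbox 0.9 223.6 266.7 595
6 deepbox 0.51 207.1 333.5 261
6 shortbox 0.5 260.5 273.9 260
6 board 0.65 300.2 153.5 200
6 board 0.61 248.1 185.5 169
left 9 2 [512.11, 331.56, 0.04] 0.13
   single [array([5.11388e+02, 3.31011e+02, 4.30000e-02]), np.float64(0.131)]
   single [array([5.12826e+02, 3.31831e+02, 2.30000e-02]), np.float64(0.109)]
left 24 2 [511.66, 331.47, 0.07] 0.26
   single [array([5.10392e+02, 3.28504e+02, 8.20000e-02]), np.float64(0.239)]
   single [array([5.11340e+02, 3.33772e+02, 4.80000e-02]), np.float64(0.27)]
mid 9 2 [519.91, 206.23, 0.12] 0.096
   single [array([5.18030e+02, 2.06315e+02, 1.32000e-01]), np.float64(0.138)]
   single [array([5.19739e+02, 2.061
[... 451 characters left out ...]
0.11] 0.088
   single [array([6.14473e+02, 1.46796e+02, 1.32000e-01]), np.float64(0.087)]
   single [array([6.17215e+02, 1.47348e+02, 8.90000e-02]), np.float64(0.067)]
short 9 2 [519.19, 144.83, 0.16] 0.124
   single [array([5.17363e+02, 1.43687e+02, 1.18000e-01]), np.float64(0.16)]
   single [array([5.19459e+02, 1.45570e+02, 1.51000e-01]), np.float64(0.066)]
short 24 2 [518.95, 145.02, 0.16] 0.26
   single [array([5.16018e+02, 1.43714e+02, 1.44000e-01]), np.float64(0.235)]
   single [array([5.18852e+02, 1.53728e+02, 1.48000e-01]), np.float64(0.277)]
board (array([ 5.61027334e+02, -3.49673826e+02,  2.71657586e-01]), np.float64(0.06701794829573526))
[ 536.20082825 -291.39380982    9.        ]
```

```bash
cat >> h.py <<'E'
def draw(p,name,u0,v0,u1,v1,k,polys):
    im=cv2.resize(p["image"][v0:v1,u0:u1],None,fx=k,fy=k,interpolation=cv2.INTER_CUBIC)
    for pts,col in polys:
        q=np.array([proj(p,X) for X in pts]); q=((q-[u0,v0]+.5)*k).astype(np.int32)
        cv2.polylines(im,[q],False,col,1)
    cv2.imwrite("pics/"+name,im)
def rk(x,y,yaw,a,b,z):
    c,s=np.cos(yaw),np.sin(yaw); return (x+c*a-s*b,y+s*a+c*b,z)
E
python3 - <<'E'
from h import *
p=bot.capture("top"); s=bot.capture("side")
C=[((U+.5)/5-.5+240,(V+.5)/5-.5+160) for U,V in((82,310),(472,333),(470,522),(73,497))]
W=np.array([atz(p,*c,20) for c in C]); print(W.round(1)); 
for i in range(4): print(np.linalg.norm(W[i]-W[(i+1)%4]).round(1))
print(W.mean(0))
yaw=np.mean([np.arctan2(*(W[0]-W[3])[[1,0]]),np.arctan2(*(W[1]-W[2])[[1,0]]),np.arctan2(*(W[0]-W[1])[[1,0]])-np.pi/2,np.arctan2(*(W[3]-W[2])[[1,0]])-np.pi/2]); print(yaw)
c=W.mean(0)
x,y,_=rk(c[0],c[1],yaw,0,60,0)
polys=[]
for b1 in(-46,46):
  for b2 in(-22,22): 
    polys.append(([rk(x,y,yaw,b1-13*np.sign(b1),b2,66),rk(x,y,yaw,b1,b2,66),rk(x,y,yaw,b1,b2-11*np.sign(b2),66)],(0,0,255)))
    polys.append(([rk(x,y,yaw,b1,b2,66),rk(x,y,yaw,b1,b2,20)],(0,255,0)))
polys.append(([rk(x,y,yaw,a,b,20) for a,b in((-58,60),(58,60),(58,-180),(-58,-180),(-58,60))],(255,0,255)))
print(x,y,yaw)
draw(p,"r1.png",245,210,345,275,8,polys)
draw(s,"r2.png",250,165,330,250,7,polys)
E
```

```text
[[ 528.   -12.4   20. ]
 [ 520.9 -251.5   20. ]
 [ 407.1 -248.8   20. ]
 [ 415.   -10.1   20. ]]
239.2
113.8
238.8
113.0
[ 467.74905728 -130.70453937   20.        ]
-0.02659463156964538
469.3445470815757 -70.7257563538475 -0.02659463156964538
```

View pics/r1.png

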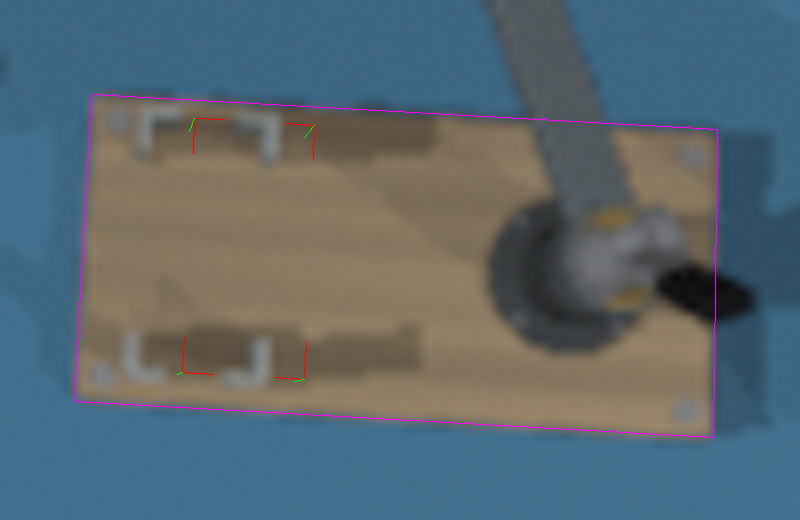

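View pics/r2.png

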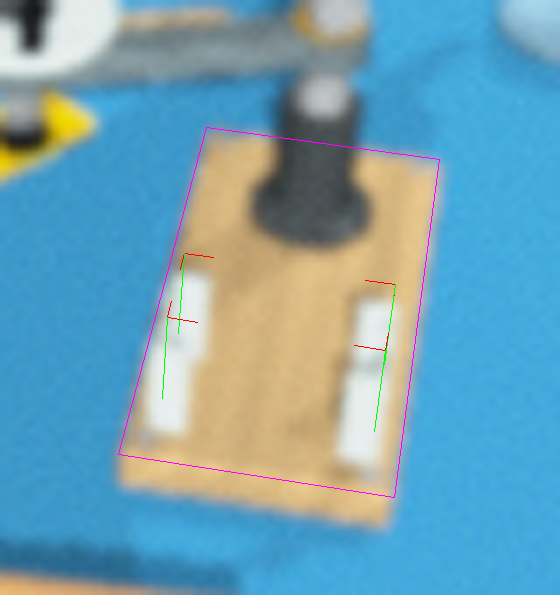

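```bash
cat >> h.py <<'E'
def rackpolys(x,y,yaw,off=43):
    P=[]
    for b1 in(-46,46):
      for b2 in(-22,22):
        P.append(([rk(x,y,yaw,b1-13*np.sign(b1),b2,66),rk(x,y,yaw,b1,b2,66),rk(x,y,yaw,b1,b2-11*np.sign(b2),66)],(0,0,255)))
        P.append(([rk(x,y,yaw,b1,b2,66),rk(x,y,yaw,b1,b2,20),rk(x,y,yaw,b1-13*np.sign(b1),b2,20)],(0,255,0)))
    P.append(([rk(x,y,yaw,a,b-off,20) for a,b in((-58,120),(58,120),(58,-120),(-58,-120),(-58,120))],(255,0,255)))
    P.append(([rk(x,y,yaw,25*np.cos(t),-140+25*np.sin(t),20) for t in np.linspace(0,6.28,30)],(255,255,0)))
    P.append(([rk(x,y,yaw,0,-140,20),rk(x,y,yaw,0,-140,120)],(255,255,0)))
    return P
E
python3 - <<'E'
from h import *
p=bot.capture("top"); s=bot.capture("side")
x,y,yaw=rk(467.75,-130.7,-.0266,0,77-0,0)[0],-54,-.0266
x,y,_=rk(467.75,-130.7,-.0266,0,77,0); print(x,y)
x,y,_=rk(467.75,-130.7,-.0266,0,77,0)
draw(p,"r3.png",245,210,345,275,8,rackpolys(x,y,yaw,77))
draw(s,"r4.png",250,165,330,250,7,rackpolys(x,y,yaw,77))
E
```

```text
469.7979584711463 -53.727239453814164
```

View pics/r3.png

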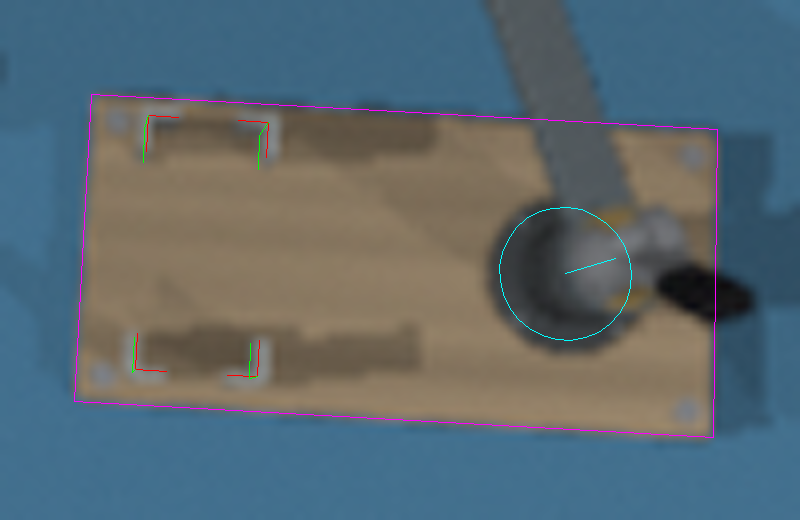

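View pics/r4.png

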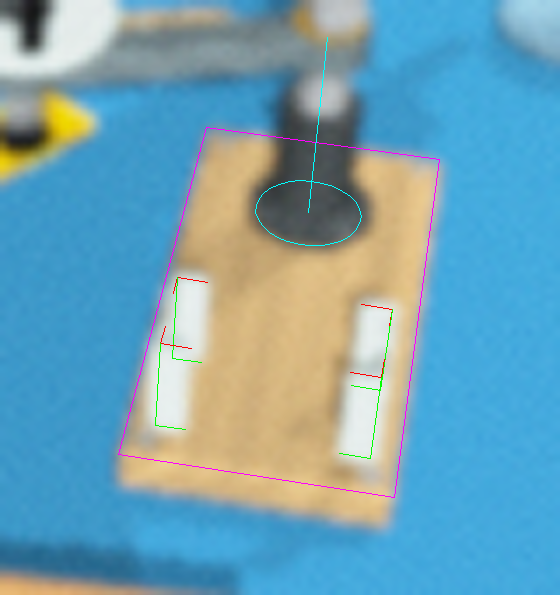

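```bash
cat >> h.py <<'E'
def plan(x,y,z,yaw,ref=None):
    s=bot.read_state(); w,a,b,c=s["eef_rot"]; Rc=R.from_quat([a,b,c,w])
    best=None
    for k in(0,np.pi):
        Rt=R.from_matrix(np.array([[np.cos(yaw+k),np.sin(yaw+k),0],[np.sin(yaw+k),-np.cos(yaw+k),0],[0,0,-1]]))
        v=(Rc.inv()*Rt).as_rotvec()
        if best is None or np.linalg.norm(v)<np.linalg.norm(best): best=v
    d=Rc.inv().apply(np.array([x,y,z])-s["position"])
    print("t",round(s["clock"],2),"pos",s["position"].round(1),"w",round(s["grip_width"],1),"F",np.round(s["contact_force"],1))
    print("dpos",(d/30).round(2).tolist(),"dr",(np.degrees(best)/8).round(2).tolist(),"rows",round(np.linalg.norm(d)/50,1))
def st():
    s=bot.read_state(); print("t",round(s["clock"],2),s["position"].round(1),s["eef_rot"].round(4),"w",round(s["grip_width"],1),"F",np.round(s["contact_force"],1),"q7",s["qpos"].round(2).tolist())
E
python3 - <<'E'
from h import *
plan(519.7,206.2,330,.115)
E
```

```text
t 2.6 pos [ 304.4 -602.5  236.7] w 87.7 F [ 0.3 -0.5  0.2]
dpos [18.56, -20.83, -3.11] dr [0.0, -0.0, 2.53] rows 16.8
```

```bash
python3 -m pendant '{"delta_pos":[[0,0,-1.6],[0,0,-3.1],[18.56,-20.83,-3.11],[18.56,-20.83,-3.11],[18.56,-20.83,-3.11],[18.56,-20.83,-3.11],[18.56,-20.83,-3.11],[18.56,-20.83,-3.11],[18.56,-20.83,-3.11],[18.56,-20.83,-3.11]],"dr":[[0,0,0],[0,0,0],[0,0,1],[0,0,2],[0,0,2.53],[0,0,2.53],[0,0,2.53],[0,0,2.53],[0,0,2.53],[0,0,2.53]],"fingers":[52,52,52,52,52,52,52,52,52,52]}' 20; python3 -c "
from h import *
plan(519.7,206.2,330,.115)"
```

```text
clock: 3.6
position: [407.4, -214.0, 330.2]
eef_rot: [0.0, 0.998, 0.057, 0.0]
contact_force: [0.6, -0.1, -0.1]
grip_width: 52.2
t 3.6 pos [ 407.4 -214.   330.2] w 52.2 F [ 0.6 -0.1 -0.1]
dpos [5.32, -13.49, 0.0] dr [0.0, -0.01, -0.0] rows 8.7
```

```bash
python3 -m pendant '{"delta_pos":[[5.32,-13.49,0],[5.32,-13.49,0],[5.32,-13.49,0],[5.32,-13.49,0],[5.32,-13.49,0],[5.32,-13.49,0],[5.32,-13.49,0],[5.32,-13.49,4],[5.32,-13.49,7],[5.32,-13.49,7]],"dr":[[0,0,0],[0,0,0],[0,0,0],[0,0,0],[0,0,0],[0,0,0],[0,0,0],[0,0,0],[0,0,0],[0,0,0]],"fingers":[52,52,52,52,52,52,52,52,52,52]}'; python3 -c "
from h import *
plan(519.7,206.2,110,.115)"
```

```text
clock: 4.6
position: [513.6, 182.0, 193.1]
eef_rot: [-0.0, 0.998, 0.058, 0.001]
contact_force: [1.0, 0.8, 0.4]
grip_width: 52.1
t 4.6 pos [513.6 182.  193.1] w 52.1 F [1.  0.8 0.4]
dpos [0.29, -0.78, 2.77] dr [-0.0, -0.01, 0.0] rows 1.7
```

Hover at 110, then look from the top to check alignment before descending.

```bash
python3 -m pendant '{"delta_pos":[[0.29,-0.78,1],[0.29,-0.78,2.77],[0.29,-0.78,2.77]],"dr":[[0,0,0],[0,0,0],[0,0,0]],"fingers":[52,52,52]}'
python3 - <<'E'
from h import *
plan(519.7,206.2,22,.115)
s=bot.capture("side"); 
B=boxpts(519.7,206.2,6,.115,84,36,9)
top=[B[i] for i in(1,3,7,5,1)]
T=bot.read_state()["position"]
draw(s,"g1.png",190,200,330,320,5,[(top,(0,0,255)),([T-[0,0,14],T-[0,0,14]-[0,0,80]],(0,255,0))])
E
```

```text
clock: 4.9
position: [515.4, 203.4, 105.7]
eef_rot: [0.002, 0.998, 0.058, -0.005]
contact_force: [0.1, -1.5, 0.1]
grip_width: 52.1
t 4.9 pos [515.4 203.4 105.7] w 52.1 F [ 0.1 -1.5  0.1]
dpos [0.18, -0.08, 2.79] dr [0.02, 0.07, 0.01] rows 1.7
```

View pics/g1.png

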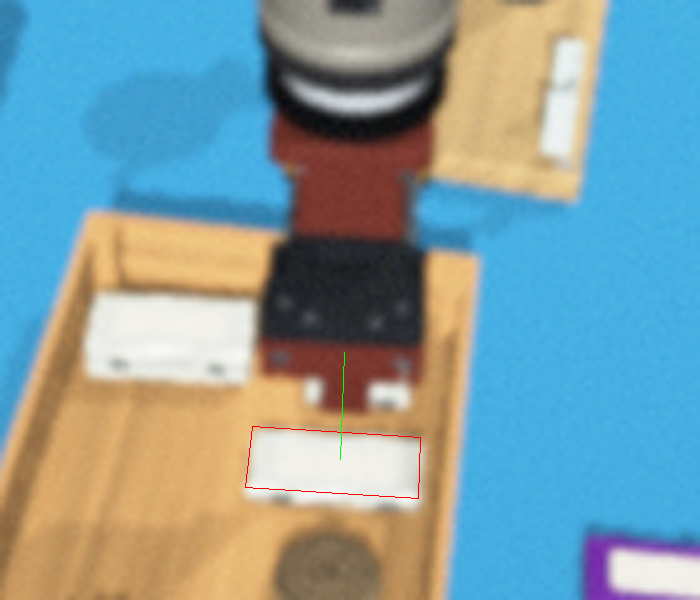

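The side view shows the mid case at about (255,293) matching the red outline, with the gripper centred above it. I'll settle the arm next, then descend.

```bash
python3 -m pendant '{"delta_pos":[[0,0,0],[0,0,0]],"dr":[[0,0,0],[0,0,0]],"fingers":[52,52]}' 20; python3 -c "
from h import *
plan(519.7,206.2,22,.115)"
```

```text
clock: 5.15
position: [520.8, 205.0, 113.6]
eef_rot: [-0.001, 0.998, 0.057, 0.002]
contact_force: [-0.6, -0.7, 0.2]
grip_width: 52.0
t 5.15 pos [520.8 205.  113.6] w 52.0 F [-0.6 -0.7  0.2]
dpos [-0.05, -0.04, 3.05] dr [-0.01, -0.03, -0.01] rows 1.8
```

```bash
python3 -m pendant '{"delta_pos":[[0,0,1],[0,0,1.9],[0,0,2.5],[0,0,2.5],[0,0,2.5]],"dr":[[0,0,0],[0,0,0],[0,0,0],[0,0,0],[0,0,0]],"fingers":[52,52,52,52,52]}' 20; python3 -c "
from h import *
plan(519.7,206.2,22,.115)"
```

```text
clock: 5.65
position: [520.4, 205.0, 37.8]
eef_rot: [-0.0, 0.998, 0.057, 0.001]
contact_force: [-0.6, 0.5, -0.1]
grip_width: 52.3
t 5.65 pos [520.4 205.   37.8] w 52.3 F [-0.6  0.5 -0.1]
dpos [-0.02, -0.04, 0.53] dr [-0.0, -0.02, -0.01] rows 0.3
```

```bash
python3 -m pendant '{"delta_pos":[[-0.02,-0.04,0.5],[-0.02,-0.04,0.5],[-0.02,-0.04,0.5],[-0.02,-0.04,0.5],[-0.02,-0.04,0.5],[-0.02,-0.04,0.5],[-0.02,-0.04,0.5]],"dr":[[0,0,0],[0,0,0],[0,0,0],[0,0,0],[0,0,0],[0,0,0],[0,0,0]],"fingers":[52,52,30,30,30,30,30]}' 20; python3 -c "
from h import *
plan(469.8,-53.7,330,-.027)"
```

```text
clock: 6.35
position: [518.7, 206.1, 21.3]
eef_rot: [-0.0, 0.998, 0.057, 0.0]
contact_force: [0.0, 0.9, 1.7]
grip_width: 35.6
t 6.35 pos [518.7 206.1  21.3] w 35.6 F [0.  0.9 1.7]
dpos [-2.6, 8.41, -10.29] dr [-0.0, -0.0, 1.01] rows 8.1
```

```bash
python3 -m pendant '{"delta_pos":[[0,0,-1],[0,0,-2.2],[0,0,-3.6],[-2.6,8.41,-4],[-2.6,8.41,-4],[-2.6,8.41,-4],[-2.6,8.41,-4],[-2.6,8.41,-4],[-2.6,8.41,-4],[-2.6,8.41,-4]],"dr":[[0,0,0],[0,0,0],[0,0,0],[0,0,0.3],[0,0,0.6],[0,0,1],[0,0,1],[0,0,1],[0,0,1],[0,0,1]],"fingers":[30,30,30,30,30,30,30,30,30,30]}' 30; python3 -m pendant '{"delta_pos":[[0,0,0],[0,0,0]],"dr":[[0,0,0],[0,0,0]],"fingers":[30,30]}'
python3 - <<'E'
from h import *
plan(469.8,-53.7,50,-.027)
s=bot.capture("side");p=bot.capture("top")
rp=rackpolys(469.8,-53.7,-.027,77)
draw(s,"g2.png",230,120,350,245,5,rp)
draw(p,"g3.png",240,180,340,270,7,rp)
E
```

```text
clock: 7.35
position: [468.9, -56.7, 141.0]
eef_rot: [0.001, 1.0, -0.015, -0.0]
contact_force: [0.9, -0.3, 0.5]
grip_width: 35.9
clock: 7.55
position: [470.2, -51.7, 141.0]
eef_rot: [-0.0, 1.0, -0.011, 0.0]
contact_force: [0.2, -0.1, -0.9]
grip_width: 35.5
t 7.55 pos [470.2 -51.7 141. ] w 35.5 F [ 0.2 -0.1 -0.9]
dpos [-0.01, 0.07, 3.03] dr [-0.01, -0.0, 0.03] rows 1.8
```

View pics/g2.png

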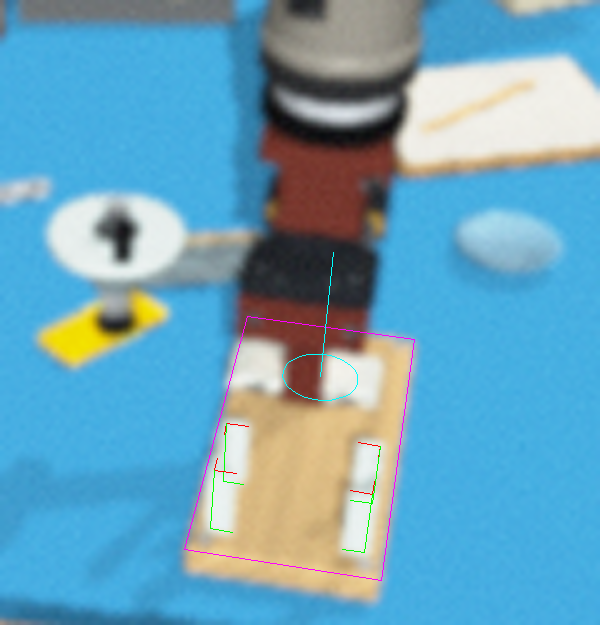

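View pics/g3.png

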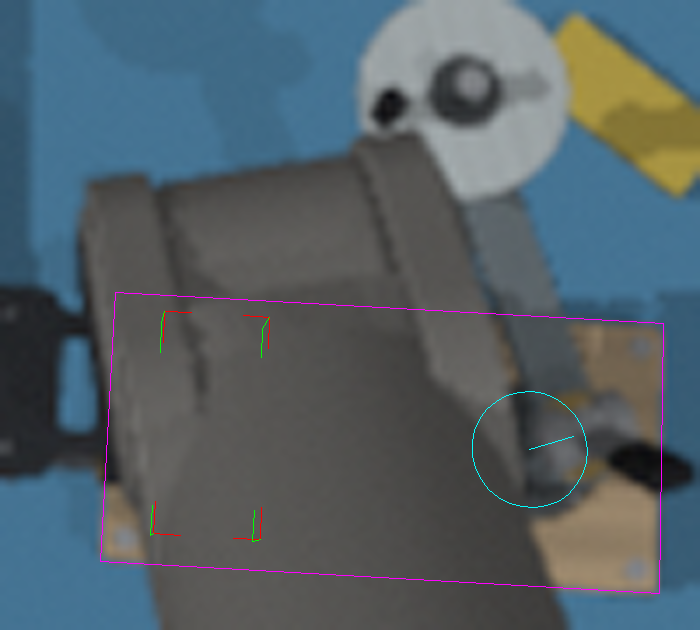

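```bash
python3 -m pendant '{"delta_pos":[[-0.01,0.03,1],[-0.01,0.03,1.2],[-0.01,0.03,1.2]],"dr":[[0,0,0.03],[0,0,0.03],[0,0,0.03]],"fingers":[30,30,30]}'
python3 - <<'E'
from h import *
plan(469.8,-53.7,50,-.027)
s=bot.capture("side")
T=bot.read_state()["position"]
B=boxpts(T[0],T[1],T[2]-15.3,-.027,84,36,9)
f=[[B[i] for i in I] for I in((1,3,7,5,1),(0,2,6,4,0))]
draw(s,"g4.png",250,160,340,245,7,rackpolys(469.8,-53.7,-.027,77)+[(x,(255,0,0)) for x in f])
E
```

```text
clock: 7.95
position: [468.6, -53.7, 104.1]
eef_rot: [-0.0, 1.0, -0.014, -0.001]
contact_force: [-0.2, 0.5, 0.5]
grip_width: 35.6
t 7.95 pos [468.6 -53.7 104.1] w 35.6 F [-0.2  0.5  0.5]
dpos [0.05, 0.0, 1.8] dr [-0.0, 0.02, -0.0] rows 1.1
```

View pics/g4.png

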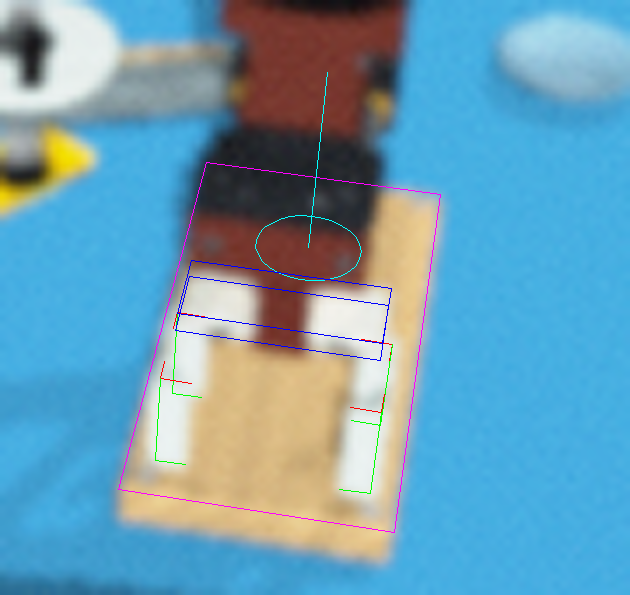

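```bash
python3 -m pendant '{"delta_pos":[[0.03,0,0.6],[0.03,0,1.2],[0.03,0,1.6],[0.03,0,1.6]],"dr":[[0,0,0],[0,0,0],[0,0,0],[0,0,0]],"fingers":[30,30,30,30]}'
python3 - <<'E'
from h import *
plan(469.8,-53.7,36.5,-.027)
E
```

```text
clock: 8.4
position: [469.8, -54.4, 56.4]
eef_rot: [-0.0, 1.0, -0.014, -0.001]
contact_force: [0.6, -0.5, -0.3]
grip_width: 35.6
t 8.4 pos [469.8 -54.4  56.4] w 35.6 F [ 0.6 -0.5 -0.3]
dpos [0.0, -0.02, 0.66] dr [-0.0, 0.01, -0.01] rows 0.4
```

```bash
python3 -m pendant '{"delta_pos":[[0,-0.01,0.35],[0,-0.01,0.64],[0,-0.01,0.64],[0,-0.01,0.64]],"dr":[[0,0,0],[0,0,0],[0,0,0],[0,0,0]],"fingers":[30,30,30,30]}';python3 -m pendant '{"delta_pos":[[0,0,0],[0,0,0],[0,0,0],[0,0,-1],[0,0,-2.5],[0,0,-4],[0,0,-5],[0,0,-5]],"dr":[[0,0,0],[0,0,0],[0,0,0],[0,0,0],[0,0,0],[0,0,0],[0,0,0],[0,0,0]],"fingers":[50,50,50,50,50,50,50,50]}'
python3 - <<'E'
from h import *
plan(512,331.5,190,.04)
s=bot.capture("side")
B=boxpts(469.8,-53.7,20,-.027,84,36,9)
f=[[B[i] for i in I] for I in((1,3,7,5,1),(0,2,6,4,0))]
draw(s,"g5.png",250,160,340,245,7,[(x,(255,0,0)) for x in f])
E
```

```text
clock: 8.8
position: [470.3, -54.3, 37.7]
eef_rot: [0.0, 1.0, -0.015, -0.0]
contact_force: [0.9, -0.2, -0.6]
grip_width: 35.7
clock: 9.6
position: [473.2, -54.3, 192.2]
eef_rot: [0.001, 1.0, -0.015, 0.004]
contact_force: [1.2, 0.2, 0.4]
grip_width: 50.3
t 9.6 pos [473.2 -54.3 192.2] w 50.3 F [1.2 0.2 0.4]
dpos [0.91, -12.89, 0.07] dr [0.01, -0.06, -0.5] rows 7.8
```

View pics/g5.png

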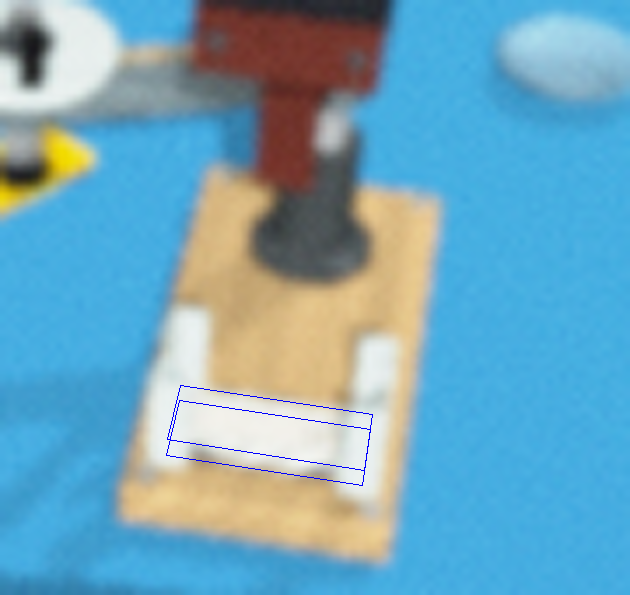

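The first case lies flat between the angles at crop (265,435), matching its outline. The left case is next.

```bash
python3 -m pendant '{"delta_pos":[[0.9,-12.9,0],[0.9,-12.9,0],[0.9,-12.9,0],[0.9,-12.9,0],[0.9,-12.9,0],[0.9,-12.9,0],[0.9,-12.9,0],[0.9,-12.9,1.5],[0.9,-12.9,3],[0.9,-12.9,3]],"dr":[[0,0,0],[0,0,-0.2],[0,0,-0.5],[0,0,-0.5],[0,0,-0.5],[0,0,-0.5],[0,0,-0.5],[0,0,-0.5],[0,0,-0.5],[0,0,-0.5]],"fingers":[51,51,51,51,51,51,51,51,51,51]}' 20; python3 -m pendant '{"delta_pos":[[0,0,0],[0,0,0]],"dr":[[0,0,0],[0,0,0]],"fingers":[51,51]}'; python3 -c "
from h import *
plan(512,331.5,40,.04)
s=bot.capture('side')
B=boxpts(512,331.5,6,.04,84,36,9)
draw(s,'g6.png',180,270,310,384,6,[([B[i] for i in(1,3,7,5,1)],(0,0,255))])"
```

```text
clock: 10.65
position: [503.7, 330.1, 90.2]
eef_rot: [0.003, 1.0, 0.022, -0.006]
contact_force: [-0.9, -1.3, -1.1]
grip_width: 50.7
clock: 10.85
position: [509.6, 331.4, 99.3]
eef_rot: [-0.0, 1.0, 0.02, 0.001]
contact_force: [0.6, -0.7, 0.4]
grip_width: 50.9
t 10.85 pos [509.6 331.4  99.3] w 50.9 F [ 0.6 -0.7  0.4]
dpos [0.08, -0.0, 1.98] dr [-0.0, -0.01, -0.01] rows 1.2
```

View pics/g6.png

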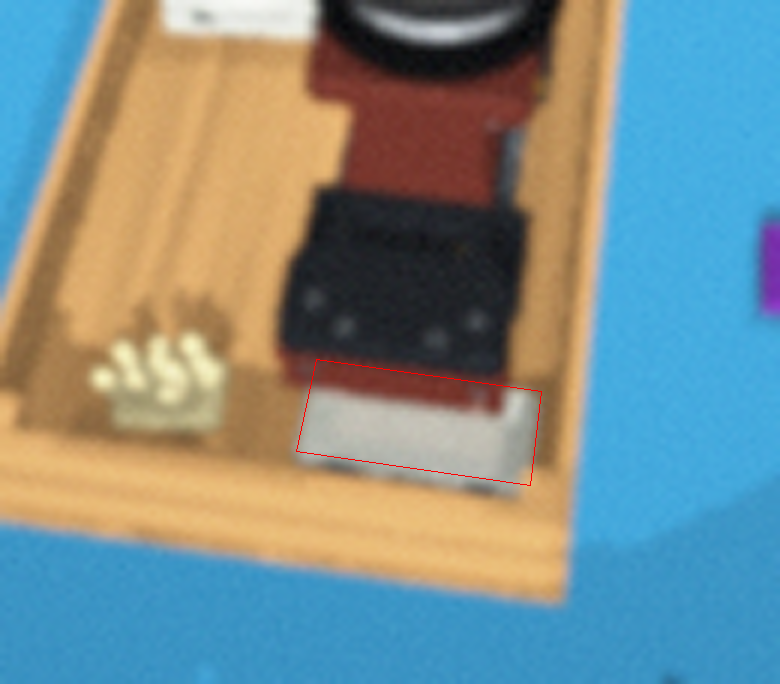

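```bash
python3 -m pendant '{"delta_pos":[[0.08,0,0.8],[0.08,-0.02,1.6],[0.08,-0.02,2],[0.08,-0.02,2.3],[0.08,-0.02,2.3],[0.08,-0.02,2.3]],"dr":[[0,0,0],[0,0,0],[0,0,0],[0,0,0],[0,0,0],[0,0,0]],"fingers":[51,51,51,51,51,51]}' 20; python3 -c "
from h import *
plan(512,332,22,.04)"
```

```text
clock: 11.5
position: [511.6, 332.8, 29.8]
eef_rot: [-0.0, 1.0, 0.02, 0.001]
contact_force: [0.8, 0.4, 0.4]
grip_width: 51.2
t 11.5 pos [511.6 332.8  29.8] w 51.2 F [0.8 0.4 0.4]
dpos [0.01, 0.03, 0.26] dr [-0.01, -0.01, 0.0] rows 0.2
```

```bash
python3 -m pendant '{"delta_pos":[[0,0,0.26],[0,0,0.26],[0,0,0.26],[0,0,0.26],[0,0,0.26],[0,0,0.26],[0,0,0.26]],"dr":[[0,0,0],[0,0,0],[0,0,0],[0,0,0],[0,0,0],[0,0,0],[0,0,0]],"fingers":[51,51,30,30,30,30,30]}' 30; python3 -c "
from h import *
plan(469.8,-53.7,142,-.027)"
```

```text
clock: 12.2
position: [511.1, 332.5, 21.2]
eef_rot: [-0.0, 1.0, 0.02, 0.0]
contact_force: [-1.4, -0.7, 0.3]
grip_width: 35.8
t 12.2 pos [511.1 332.5  21.2] w 35.8 F [-1.4 -0.7  0.3]
dpos [-1.9, 12.81, -4.03] dr [-0.0, -0.0, 0.48] rows 8.1
```

```bash
python3 -m pendant '{"delta_pos":[[0,0,-1],[0,0,-2.5],[0,0,-4],[-1.9,12.8,-4],[-1.9,12.8,-4],[-1.9,12.8,-4],[-1.9,12.8,-4],[-1.9,12.8,-4],[-1.9,12.8,-4],[-1.9,12.8,-4]],"dr":[[0,0,0],[0,0,0],[0,0,0],[0,0,0.2],[0,0,0.48],[0,0,0.48],[0,0,0.48],[0,0,0.48],[0,0,0.48],[0,0,0.48]],"fingers":[30,30,30,30,30,30,30,30,30,30]}' 30; python3 -c "
from h import *
plan(469.8,-53.7,105,-.027)"
```

```text
clock: 13.2
position: [473.1, -17.5, 141.2]
eef_rot: [0.0, 1.0, -0.013, 0.0]
contact_force: [1.0, -0.6, -0.9]
grip_width: 35.8
t 13.2 pos [473.1 -17.5 141.2] w 35.8 F [ 1.  -0.6 -0.9]
dpos [-0.08, 1.21, 1.21] dr [0.0, -0.0, 0.01] rows 1.0
```

```bash
python3 -m pendant '{"delta_pos":[[-0.08,1.21,0],[-0.08,1.21,0.8],[-0.08,1.21,1.21],[-0.08,1.21,1.21],[-0.08,1.21,1.21]],"dr":[[0,0,0],[0,0,0],[0,0,0],[0,0,0],[0,0,0]],"fingers":[30,30,30,30,30]}' 30
python3 - <<'E'
from h import *
plan(469.8,-53.7,45.5,-.027)
s=bot.capture("side")
T=bot.read_state()["position"]
B=boxpts(T[0],T[1],T[2]-15.3,-.027,84,36,9)
f=[[B[i] for i in I] for I in((1,3,7,5,1),(0,2,6,4,0))]
draw(s,"g7.png",250,160,340,245,7,rackpolys(469.8,-53.7,-.027,77)+[(x,(255,0,0)) for x in f])
E
```

```text
clock: 13.7
position: [470.5, -50.4, 104.8]
eef_rot: [-0.0, 1.0, -0.012, -0.0]
contact_force: [0.6, 0.9, -0.0]
grip_width: 35.5
t 13.7 pos [470.5 -50.4 104.8] w 35.5 F [ 0.6  0.9 -0. ]
dpos [-0.02, 0.11, 1.98] dr [-0.0, 0.0, 0.02] rows 1.2
```

View pics/g7.png

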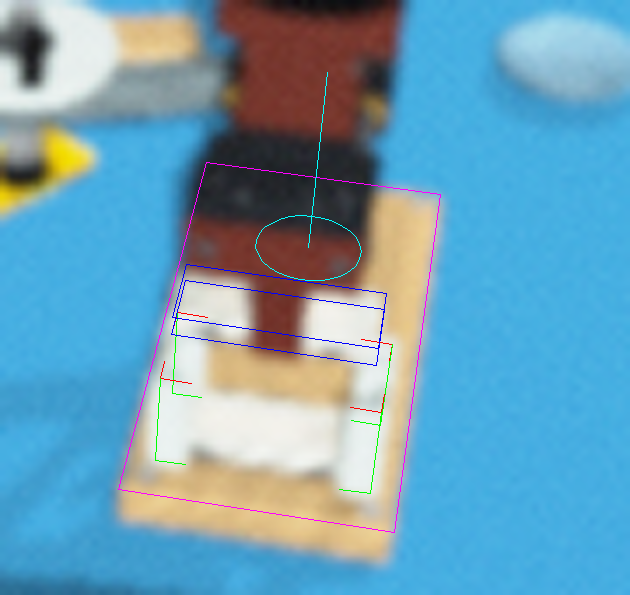

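```bash
python3 -m pendant '{"delta_pos":[[-0.02,0.06,0.3],[-0.02,0.06,0.6],[-0.02,0.06,0.6],[-0.02,0.06,0.6]],"dr":[[0,0,0.02],[0,0,0.02],[0,0,0.02],[0,0,0.02]],"fingers":[30,30,30,30]}' 30
python3 - <<'E'
from h import *
plan(469.8,-53.7,45.5,-.027)
E
```

```text
clock: 14.15
position: [469.5, -53.4, 86.4]
eef_rot: [-0.0, 1.0, -0.014, -0.0]
contact_force: [0.4, -0.6, 0.6]
grip_width: 35.1
t 14.15 pos [469.5 -53.4  86.4] w 35.1 F [ 0.4 -0.6  0.6]
dpos [0.01, 0.01, 1.36] dr [-0.0, 0.01, -0.01] rows 0.8
```

```bash
python3 -m pendant '{"delta_pos":[[0.01,0,0.5],[0.01,0,1],[0.01,0,1.33],[0.01,0,1.33],[0.01,0,1.33]],"dr":[[0,0,0],[0,0,0],[0,0,0],[0,0,0],[0,0,0]],"fingers":[30,30,30,30,30]}';  python3 - <<'E'
from h import *
plan(469.8,-53.7,45.5,-.027)
E
```

```text
clock: 14.65
position: [470.2, -53.4, 47.0]
eef_rot: [-0.0, 1.0, -0.015, 0.0]
contact_force: [-0.4, 0.5, -0.4]
grip_width: 35.6
t 14.65 pos [470.2 -53.4  47. ] w 35.6 F [-0.4  0.5 -0.4]
dpos [-0.01, 0.01, 0.05] dr [-0.0, -0.0, -0.01] rows 0.0
```

```bash
python3 -m pendant '{"delta_pos":[[0,0,0.06],[0,0,0.06],[0,0,0.06],[0,0,0.06],[0,0,0.06],[0,0,-1],[0,0,-2.5],[0,0,-4],[0,0,-5.5],[0,0,-7]],"dr":[[0,0,0],[0,0,0],[0,0,0],[0,0,0],[0,0,0],[0,0,0],[0,0,0],[0,0,0],[0,0,0],[0,0,0]],"fingers":[30,30,50,50,50,50,50,50,50,50]}'
python3 - <<'E'
from h import *
st()
s=bot.capture("side"); p=bot.capture("top")
B=boxpts(469.8,-53.7,29,-.027,84,36,9)
f=[[B[i] for i in I] for I in((1,3,7,5,1),(0,2,6,4,0))]
draw(s,"g8.png",230,130,350,250,6,[(x,(255,0,0)) for x in f])
for q in(p,s):
  for d in bot.cut_out(q,"board"):
      m=d["pixels"]; v,u=np.nonzero(m); print(q["shot"],round(d["conf"],2),round(u.mean(),1),round(v.mean(),1),m.sum(),atz(q,u.mean(),v.mean(),9).round())
crop(p,240,160,400,280,5,"g9.png")
E
```

```text
clock: 15.65
position: [469.6, -53.4, 258.8]
eef_rot: [-0.0, 1.0, -0.015, 0.0]
contact_force: [1.7, -0.4, -1.0]
grip_width: 50.0
t 15.65 [469.6 -53.4 258.8] [-0.000e+00  9.999e-01 -1.460e-02  1.000e-04] w 50.0 F [ 1.7 -0.4 -1. ] q7 [0.46, 0.16, -0.53, 1.97, 0.09, 1.04, -1.71]
19 0.7 330.9 196.0 306 [ 617. -245.    9.]
19 0.62 372.1 207.9 353 [ 583. -374.    9.]
18 0.64 271.5 164.5 68 [ 566. -379.    9.]
18 0.5 248.4 185.5 149 [ 626. -229.    9.]
```

View pics/g8.png

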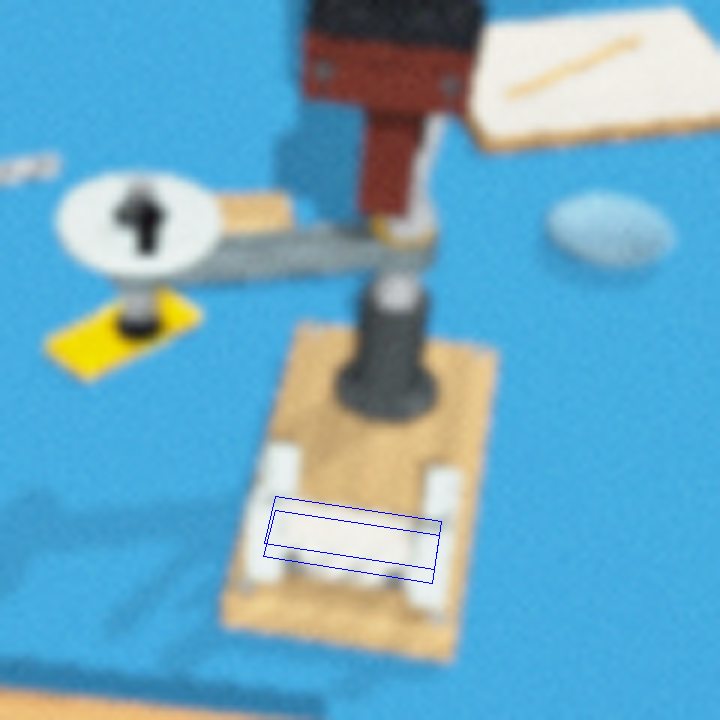

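View pics/g9.png

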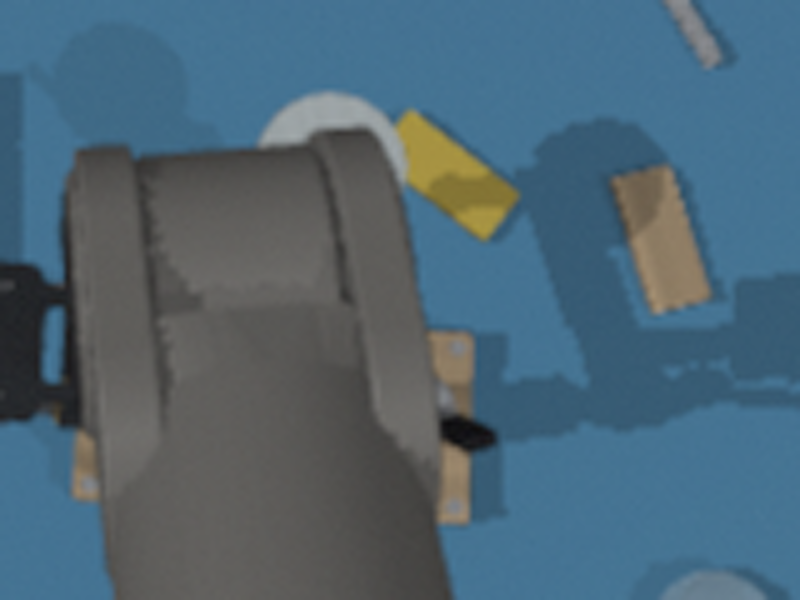

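Run:
```python
from h import *
p=bot.capture("top")
L=[d for d in bot.cut_out(p,"board")]
for d in L:
  v,u=np.nonzero(d["pixels"])
  if u.mean()>350:
    x,c=fitbox([(p,d["pixels"])],0,(88,38,9),(583,-374,.25)); print(x,c)
    plan(x[0],x[1],330,x[2])
```

```text
[ 5.85405849e+02 -3.74128326e+02  2.34672635e-01] 0.11048534040086133
t 15.95 pos [469.1 -53.7 255.6] w 50.1 F [-0.5 -0.   0.1]
dpos [4.18, 10.56, -2.49] dr [-0.0, 0.01, -1.89] rows 7.0
```

```bash
python3 -m pendant '{"delta_pos":[[0,0,-1.5],[0,0,-2.5],[4.18,10.56,-2.5],[4.18,10.56,-2.5],[4.18,10.56,-2.5],[4.18,10.56,-2.5],[4.18,10.56,-2.5],[4.18,10.56,-2.5],[4.18,10.56,-2.5],[4.18,10.56,-2.5]],"dr":[[0,0,0],[0,0,0],[0,0,-1],[0,0,-1.89],[0,0,-1.89],[0,0,-1.89],[0,0,-1.89],[0,0,-1.89],[0,0,-1.89],[0,0,-1.89]],"fingers":[56,56,56,56,56,56,56,56,56,56]}' 20; python3 -c "
from h import *
plan(585.4,-374.1,120,.235)"
```

```text
clock: 16.95
position: [584.7, -380.2, 327.0]
eef_rot: [-0.001, 0.994, 0.113, -0.003]
contact_force: [0.0, 0.5, -1.1]
grip_width: 55.9
t 16.95 pos [ 584.7 -380.2  327. ] w 55.9 F [ 0.   0.5 -1.1]
dpos [0.11, -0.18, 6.9] dr [-0.01, 0.04, -0.05] rows 4.1
```

```bash
python3 -m pendant '{"delta_pos":[[0,0,1.5],[0,0,3],[0,0,4.5],[0,0,6],[0,0,7],[0,0,7],[0,0,7]],"dr":[[0,0,0],[0,0,0],[0,0,0],[0,0,0],[0,0,0],[0,0,0],[0,0,0]],"fingers":[56,56,56,56,56,56,56]}' 20; python3 -c "
from h import *
plan(585.4,-374.1,18,.235)
p=bot.capture('top'); B=boxpts(585.4,-374.1,0,.235,88,38,9)
draw(p,'g10.png',330,160,430,250,7,[([B[i] for i in(1,3,7,5,1)],(0,0,255))])
s=bot.capture('side')
draw(s,'g11.png',220,120,320,200,7,[([B[i] for i in(1,3,7,5,1)],(0,0,255))])"
```

```text
clock: 17.65
position: [585.9, -372.8, 121.2]
eef_rot: [-0.001, 0.993, 0.117, -0.001]
contact_force: [0.0, -0.7, 1.3]
grip_width: 56.3
t 17.65 pos [ 585.9 -372.8  121.2] w 56.3 F [ 0.  -0.7  1.3]
dpos [-0.02, 0.04, 3.44] dr [-0.01, 0.01, 0.0] rows 2.1
```

View pics/g10.png

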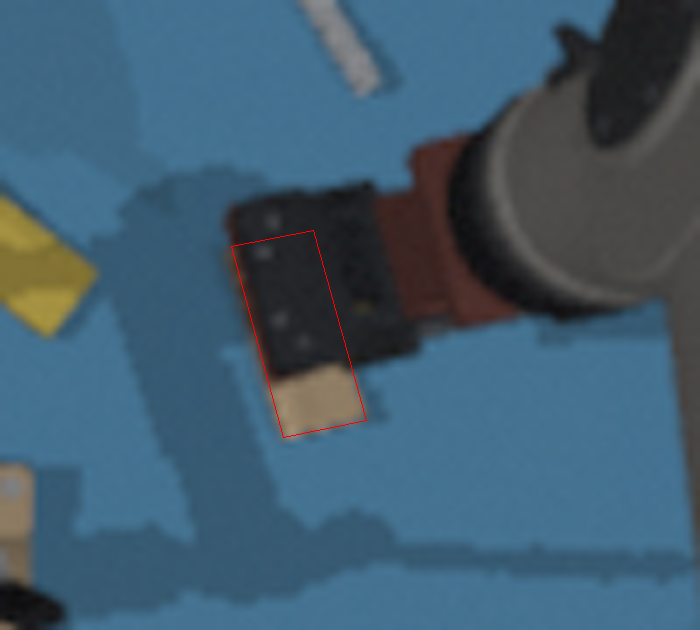

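View pics/g11.png

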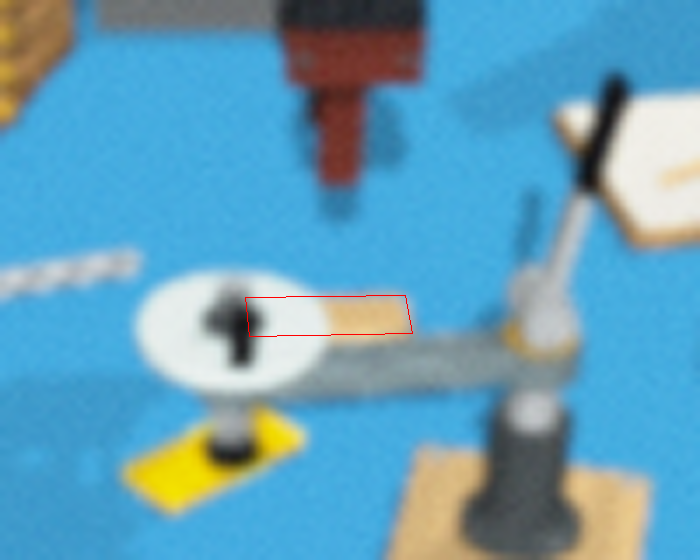

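```bash
python3 -m pendant '{"delta_pos":[[0,0.03,1.4],[0,0.03,2.4],[0,0.03,3],[0,0.03,3],[0,0.03,3]],"dr":[[0,0,0],[0,0,0],[0,0,0],[0,0,0],[0,0,0]],"fingers":[56,56,56,56,56]}' 20; python3 -c "
from h import *
plan(585.4,-374.1,17,.235)"
```

```text
clock: 18.25
position: [587.4, -375.2, 33.5]
eef_rot: [0.001, 0.993, 0.117, 0.001]
contact_force: [0.3, 0.3, 0.6]
grip_width: 56.0
t 18.25 pos [ 587.4 -375.2   33.5] w 56.0 F [0.3 0.3 0.6]
dpos [-0.06, -0.05, 0.55] dr [0.01, -0.01, -0.0] rows 0.3
```

```bash
python3 -m pendant '{"delta_pos":[[-0.06,-0.02,0.52],[-0.06,-0.02,0.52],[-0.06,-0.02,0.52],[-0.06,-0.02,0.52],[-0.06,-0.02,0.52],[-0.06,-0.02,0.52],[-0.06,-0.02,0.52],[-0.06,-0.02,0.52]],"dr":[[0,0,0],[0,0,0],[0,0,0],[0,0,0],[0,0,0],[0,0,0],[0,0,0],[0,0,0]],"fingers":[56,56,56,30,30,30,30,30]}' 30; python3 -m pendant '{"delta_pos":[[0,0,-1],[0,0,-2.5],[0,0,-4],[0,0,-5.5],[0,0,-7],[0,0,-8.5],[0,0,-10],[0,0,-10.5],[0,0,-10.5]],"dr":[[0,0,0],[0,0,0],[0,0,0],[0,0,0],[0,0,0],[0,0,0],[0,0,0],[0,0,0],[0,0,0]],"fingers":[30,30,30,30,30,30,30,30,30]}' 30; python3 -c "
from h import *
plan(469.8,-53.7,330,-.027)"
```

```text
clock: 19.05
position: [584.7, -374.7, 16.6]
eef_rot: [0.0, 0.993, 0.117, 0.0]
contact_force: [0.4, 0.7, 2.2]
grip_width: 37.9
clock: 19.95
position: [585.4, -375.0, 333.9]
eef_rot: [0.001, 0.993, 0.117, 0.002]
contact_force: [0.8, -0.5, -1.0]
grip_width: 37.5
t 19.95 pos [ 585.4 -375.   333.9] w 37.5 F [ 0.8 -0.5 -1. ]
dpos [-1.26, -11.31, 0.09] dr [0.02, -0.03, 1.87] rows 6.8
```

```bash
python3 -m pendant '{"delta_pos":[[-1.26,-11.31,0],[-1.26,-11.31,0],[-1.26,-11.31,0],[-1.26,-11.31,0],[-1.26,-11.31,0],[-1.26,-11.31,0],[-1.26,-11.31,0],[-1.26,-11.31,0],[-1.26,-11.31,0]],"dr":[[0,0,0.9],[0,0,1.88],[0,0,1.88],[0,0,1.88],[0,0,1.88],[0,0,1.88],[0,0,1.88],[0,0,1.88],[0,0,1.88]],"fingers":[30,30,30,30,30,30,30,30,30]}' 30;  python3 -c "
from h import *
plan(469.8,-53.7,120,-.027)"
```

```text
clock: 20.85
position: [467.6, -53.1, 329.4]
eef_rot: [0.0, 1.0, -0.013, -0.001]
contact_force: [-0.5, -1.2, -0.7]
grip_width: 37.2
t 20.85 pos [467.6 -53.1 329.4] w 37.2 F [-0.5 -1.2 -0.7]
dpos [0.09, 0.02, 6.98] dr [0.0, 0.02, 0.01] rows 4.2
```

```bash
python3 -m pendant '{"delta_pos":[[0.03,0,1.5],[0.03,0,3],[0.03,0,4.5],[0.03,0,6],[0.03,0,7],[0.03,0,7],[0.03,0,7]],"dr":[[0,0,0],[0,0,0],[0,0,0],[0,0,0],[0,0,0],[0,0,0],[0,0,0]],"fingers":[30,30,30,30,30,30,30]}' 30;  python3 - <<'E'
from h import *
plan(469.8,-53.7,56,-.027)
s=bot.capture("side")
T=bot.read_state()["position"]
B=boxpts(T[0],T[1],T[2]-16.6,-.027,88,38,9)
f=[[B[i] for i in I] for I in((1,3,7,5,1),(0,2,6,4,0))]
draw(s,"g12.png",250,150,340,245,7,rackpolys(469.8,-53.7,-.027,77)[:-3]+[(x,(255,0,0)) for x in f])
E
```

```text
clock: 21.55
position: [469.4, -54.3, 120.7]
eef_rot: [-0.0, 1.0, -0.015, -0.001]
contact_force: [0.9, 0.6, 1.1]
grip_width: 37.6
t 21.55 pos [469.4 -54.3 120.7] w 37.6 F [0.9 0.6 1.1]
dpos [0.02, -0.02, 2.16] dr [-0.0, 0.02, -0.02] rows 1.3
```

View pics/g12.png

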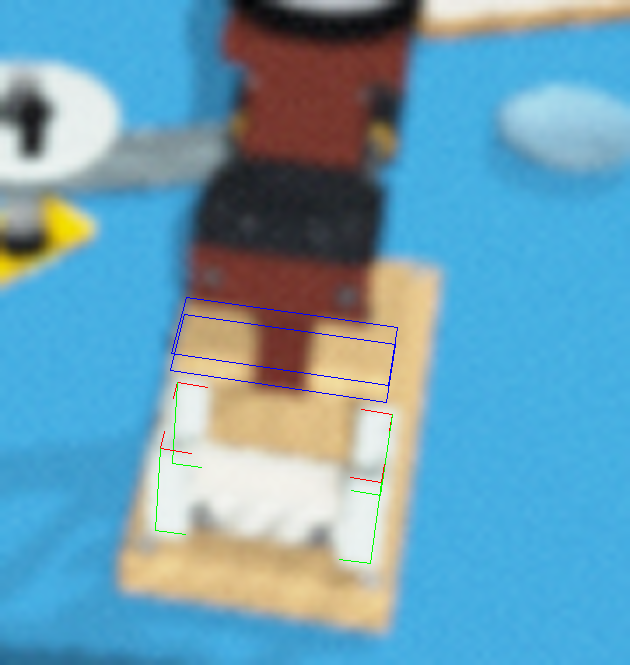

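```bash
python3 -m pendant '{"delta_pos":[[0.01,-0.01,0.5],[0.01,-0.01,1],[0.01,-0.01,1.3],[0.01,-0.01,1.5],[0.01,-0.01,1.6],[0.01,-0.01,1.6]],"dr":[[0,0,0],[0,0,0],[0,0,0],[0,0,0],[0,0,0],[0,0,0]],"fingers":[30,30,30,30,30,30]}' 30;  python3 - <<'E'
from h import *
plan(469.8,-53.7,56,-.027)
E
```

```text
clock: 22.2
position: [470.2, -53.2, 73.4]
eef_rot: [0.0, 1.0, -0.014, 0.0]
contact_force: [0.1, 0.4, 0.8]
grip_width: 37.6
t 22.2 pos [470.2 -53.2  73.4] w 37.6 F [0.1 0.4 0.8]
dpos [-0.01, 0.02, 0.58] dr [0.0, -0.0, -0.01] rows 0.3
```

```bash
python3 -m pendant '{"delta_pos":[[0,0.01,0.3],[0,0.01,0.57],[0,0.01,0.57],[0,0.01,0.57]],"dr":[[0,0,0],[0,0,0],[0,0,0],[0,0,0]],"fingers":[30,30,30,30]}' 30;  python3 - <<'E'
from h import *
st()
E
python3 -m pendant '{"delta_pos":[[0,0,0],[0,0,0],[0,0,0],[0,0,-1],[0,0,-2.5],[0,0,-4],[0,0,-5.5],[0,0,-7],[0,0,-8],[0,0,-8]],"dr":[[0,0,0],[0,0,0],[0,0,0],[0,0,0],[0,0,0],[0,0,0],[0,0,0],[0,0,0],[0,0,0],[0,0,0]],"fingers":[54,54,54,54,54,54,54,54,54,54]}'
python3 - <<'E'
from h import *
st()
s=bot.capture("side")
B=boxpts(469.8,-53.7,38,-.027,88,38,9)
f=[[B[i] for i in I] for I in((1,3,7,5,1),(0,2,6,4,0))]
draw(s,"g13.png",230,130,350,250,6,[(x,(255,0,0)) for x in f])
E
```

```text
clock: 22.6
position: [469.8, -53.3, 55.8]
eef_rot: [-0.0, 1.0, -0.014, -0.0]
contact_force: [0.2, 1.4, 0.1]
grip_width: 37.9
t 22.6 [469.8 -53.3  55.8] [-1.000e-04  9.999e-01 -1.390e-02 -3.000e-04] w 37.9 F [0.2 1.4 0.1] q7 [0.32, 0.45, -0.41, 2.15, 0.32, 0.6, -1.91]
clock: 23.6
position: [472.3, -53.3, 300.7]
eef_rot: [0.001, 1.0, -0.014, 0.004]
contact_force: [-0.4, 1.0, 0.5]
grip_width: 54.1
t 23.6 [472.3 -53.3 300.7] [ 7.000e-04  9.999e-01 -1.400e-02  4.300e-03] w 54.1 F [-0.4  1.   0.5] q7 [0.46, 0.11, -0.51, 1.91, 0.06, 1.12, -1.68]
```

View pics/g13.png

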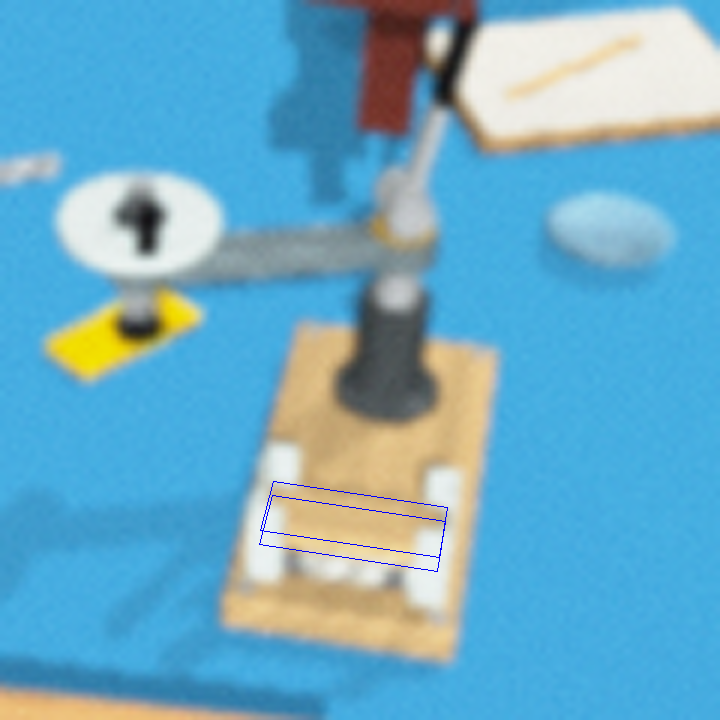

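```bash
python3 -m pendant '{"delta_pos":[[0,-3,-1],[0,-6,-1],[0,-6,-1],[0,-6,-1],[0,-6,-1]],"dr":[[0,0,0],[0,0,0],[0,0,0],[0,0,0],[0,0,0]],"fingers":[54,54,54,54,54]}'
python3 - <<'E'
from h import *
st()
p=bot.capture("top"); s=bot.capture("side")
crop(p,290,170,350,260,7,"n1.png"); crop(s,235,125,315,205,7,"n2.png")
for q in(p,s):
  for n in("nut_axis","lever_grip","bar_mid","crank_pin"):
    print(n,[(np.round(d["location"]).astype(int).tolist(),round(d["conf"],2),np.round(proj(q,d["location"])).tolist()) for d in bot.look_for(q,n)][:2])
c=np.array(rk(469.8,-53.7,-.027,0,-140,0)[:2]); print("col",c)
for t in(1.2,1.3,1.4):
  n=rk(469.8,-53.7,-.027,140*np.sin(t),-140+140*np.cos(t),149); print(t,n,proj(p,n),proj(s,n))
E
```

```text
clock: 24.15
position: [473.7, 131.9, 325.4]
eef_rot: [-0.001, 1.0, -0.01, -0.001]
contact_force: [0.6, -0.5, 0.6]
grip_width: 54.0
t 24.15 [473.7 131.9 325.4] [-1.0e-03  1.0e+00 -9.6e-03 -6.0e-04] w 54.0 F [ 0.6 -0.5  0.6] q7 [0.21, 0.15, -0.67, 1.83, 0.1, 1.2, -2.08]
nut_axis [([592, -146, 153], 0.6, [306.0, 194.0])]
lever_grip [([456, -193, 167], 0.74, [325.0, 245.0])]
bar_mid [([579, -159, 145], 0.75, [310.0, 199.0])]
crank_pin []
nut_axis [([595, -130, 151], 0.63, [252.0, 168.0])]
lever_grip []
bar_mid [([585, -142, 152], 0.87, [257.0, 166.0]), ([512, 277, 22], 0.55, [254.0, 316.0])]
crank_pin []
col [ 466.02045925 -193.6489731 ]
1.2 (np.float64(597.827918121375), np.float64(-146.46005716913334), 149) (np.float64(306.02387705856506), np.float64(192.36888362297827)) (np.float64(252.5505643729434), np.float64(165.44208395765114))
1.3 (np.float64(601.8804605469846), np.float64(-159.85459415217326), 149) (np.float64(310.89745244463813), np.float64(191.0662735183493)) (np.float64(252.06515259184778), np.float64(162.95452716053245))
1.4 (np.float64(604.575534749013), np.float64(-173.5867933987234), 149) (np.float64(315.8879093396651), np.float64(190.2526994515676)) (np.float64(252.03894498358326), np.float64(160.5095394096657))
```

View pics/n1.png

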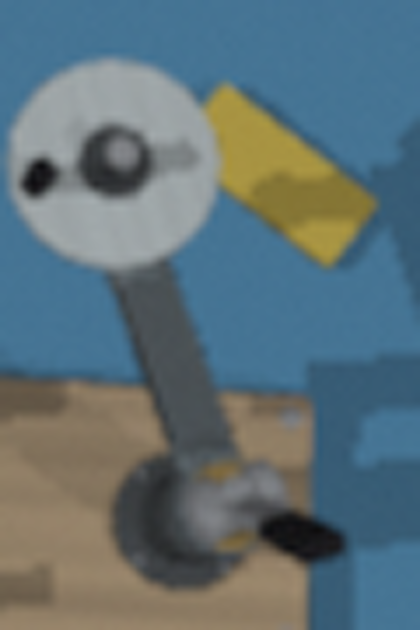

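View pics/n2.png

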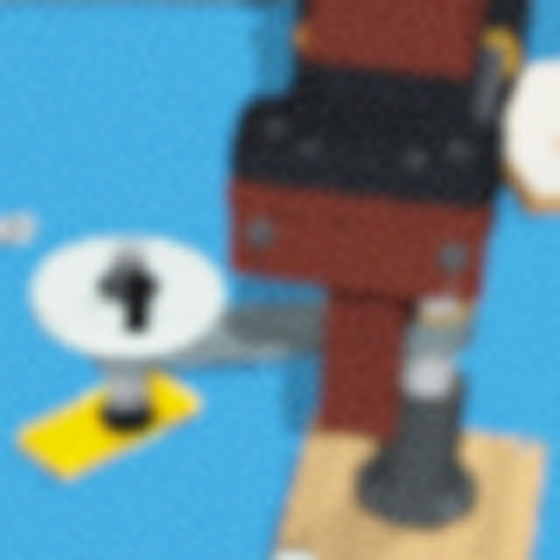

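Run:
```python
from h import *
plan(531.9,-170,300,.344)
```

```text
t 24.65 pos [475.1 125.7 326. ] w 54.2 F [ 0.1 -0.6 -0.5]
dpos [2.18, 9.8, 0.87] dr [0.0, 0.0, -2.67] rows 6.0
```

```bash
python3 -m pendant '{"delta_pos":[[2.18,9.8,0],[2.18,9.8,0],[2.18,9.8,0],[2.18,9.8,0.9],[2.18,9.8,0.9],[2.18,9.8,0.9],[2.18,9.8,0.9],[2.18,9.8,0.9],[2.18,9.8,0.9]],"dr":[[0,0,-1],[0,0,-2],[0,0,-2.67],[0,0,-2.67],[0,0,-2.67],[0,0,-2.67],[0,0,-2.67],[0,0,-2.67],[0,0,-2.67]],"fingers":[54,54,54,54,48,48,48,48,48]}'
python3 - <<'E'
from h import *
plan(531.9,-170,200,.344)
E
```

```text
clock: 25.55
position: [532.2, -167.6, 299.2]
eef_rot: [-0.001, 0.985, 0.172, 0.0]
contact_force: [1.0, 0.7, 0.0]
grip_width: 48.1
t 25.55 pos [ 532.2 -167.6  299.2] w 48.1 F [1.  0.7 0. ]
dpos [-0.04, 0.07, 3.31] dr [-0.01, -0.0, 0.01] rows 2.0
```

```bash
python3 -m pendant '{"delta_pos":[[-0.02,0.05,1.2],[-0.02,0.05,2.4],[-0.02,0.05,3.9],[-0.02,0.05,3.9],[-0.02,0.05,3.9]],"dr":[[0,0,0],[0,0,0],[0,0,0],[0,0,0],[0,0,0]],"fingers":[48,48,48,48,48]}'
python3 - <<'E'
from h import *
plan(531.9,-170,124,.344)
p=bot.capture("top"); s=bot.capture("side")
crop(p,270,150,370,260,6,"n3.png"); crop(s,225,110,325,205,7,"n4.png")
E
```

```text
clock: 26.05
position: [532.5, -168.8, 183.2]
eef_rot: [-0.0, 0.985, 0.173, 0.0]
contact_force: [-0.2, 0.3, 0.2]
grip_width: 48.0
t 26.05 pos [ 532.5 -168.8  183.2] w 48.0 F [-0.2  0.3  0.2]
dpos [-0.03, 0.03, 1.97] dr [-0.01, -0.0, 0.03] rows 1.2
```

View pics/n3.png

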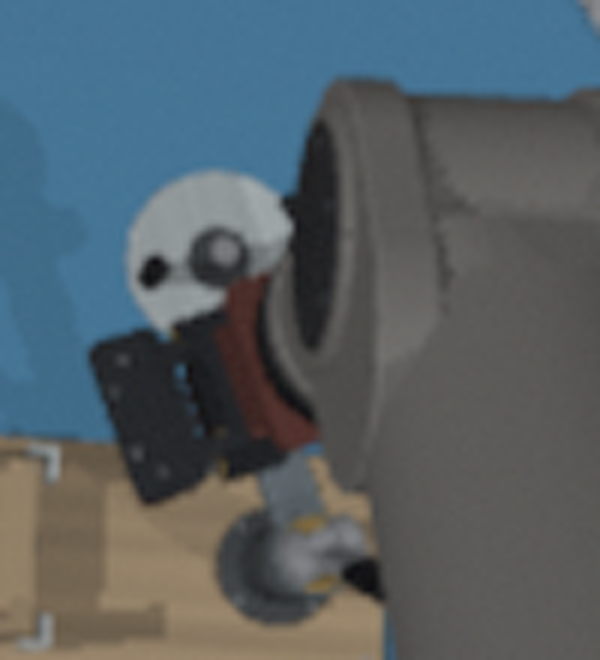

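View pics/n4.png

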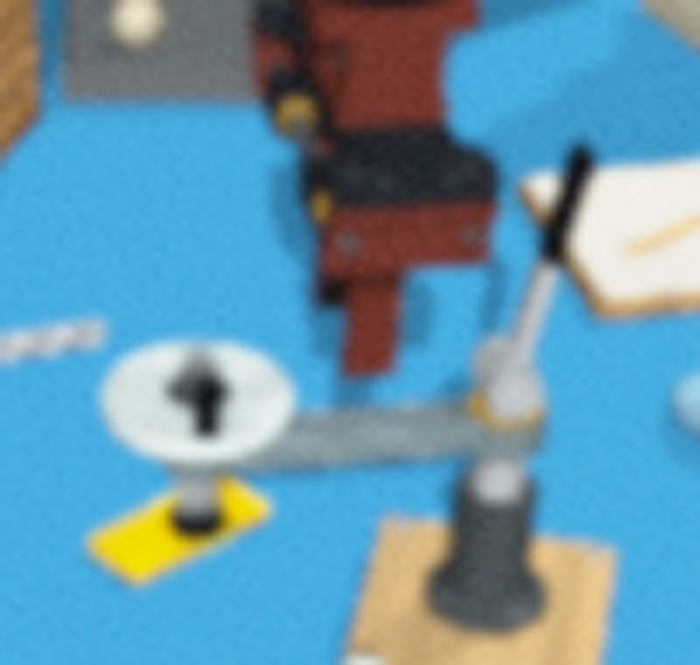

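Run:
```python
from h import *
s=bot.capture("side"); crop(s,0,0,512,384,1.5,"n5.png"); st()
```

```text
t 26.2 [ 533.9 -170.3  184.9] [9.000e-04 9.851e-01 1.721e-01 2.000e-03] w 48.0 F [ 0.4 -0.7  0.1] q7 [0.57, 0.38, -0.46, 1.86, 0.21, 0.94, -1.21]
```

View pics/n5.png

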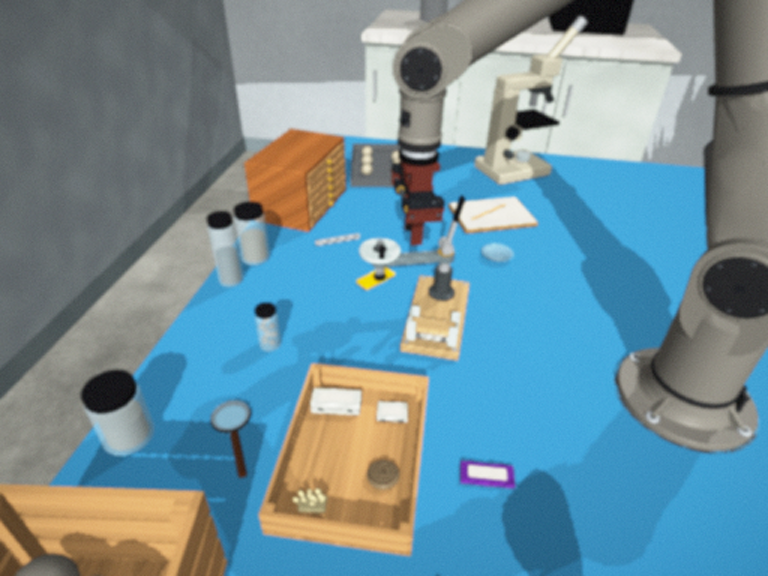

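```bash
python3 -m pendant '{"delta_pos":[[-0.02,0.03,0.6],[-0.02,0.03,1.2],[-0.02,0.03,1.7],[-0.02,0.03,1.95],[-0.02,0.03,1.95],[-0.02,0.03,1.95]],"dr":[[0,0,0],[0,0,0],[0,0,0],[0,0,0],[0,0,0],[0,0,0]],"fingers":[48,48,48,48,48,48]}'
python3 - <<'E'
from h import *
plan(531.9,-170,124,.344)
s=bot.capture("side"); crop(s,225,110,325,205,7,"n6.png")
E
```

```text
clock: 26.8
position: [532.4, -171.8, 124.3]
eef_rot: [0.0, 0.985, 0.172, 0.0]
contact_force: [-0.2, 0.5, 0.4]
grip_width: 48.3
t 26.8 pos [ 532.4 -171.8  124.3] w 48.3 F [-0.2  0.5  0.4]
dpos [0.0, -0.06, 0.01] dr [0.0, -0.01, 0.01] rows 0.0
```

View pics/n6.png

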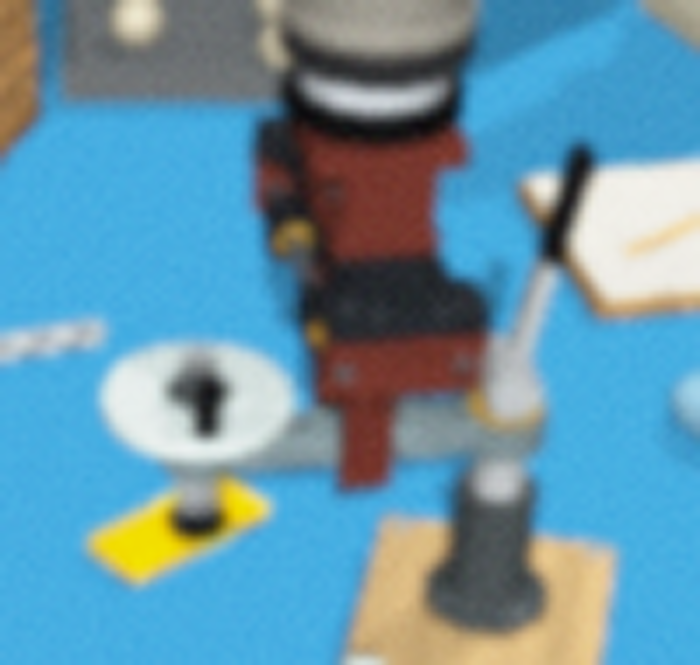

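```bash
python3 -m pendant '{"delta_pos":[[0,0,0],[0,0,0],[-0.017,-0.279,0],[-0.067,-0.555,0],[-0.149,-0.822,0],[-0.264,-1.077,0],[-0.408,-1.317,0],[-0.408,-1.317,0]],"dr":[[0,0,0],[0,0,0],[0,0,-0.86],[0,0,-1.72],[0,0,-2.58],[0,0,-3.44],[0,0,-4.3],[0,0,-4.3]],"fingers":[32,32,32,32,32,32,32,32]}' 10
python3 - <<'E'
from h import *
h=.344+.6
c=np.array([466,-193.6]); t=c+70*np.array([np.cos(h),np.sin(h)])
plan(*t,124,h)
st()
h=1.544
t=c+70*np.array([np.cos(h),np.sin(h)])
plan(*t,124,h)
E
```

```text
clock: 27.65
position: [508.1, -139.3, 124.3]
eef_rot: [0.001, 0.89, 0.456, 0.001]
contact_force: [3.6, -0.2, -1.5]
grip_width: 31.8
t 27.65 pos [ 508.1 -139.3  124.3] w 31.8 F [ 3.6 -0.2 -1.5]
dpos [0.04, -0.07, 0.01] dr [0.02, -0.01, 0.02] rows 0.1
t 27.65 [ 508.1 -139.3  124.3] [0.001  0.89   0.456  0.0013] w 31.8 F [ 3.6 -0.2 -1.5] q7 [0.63, 0.44, -0.59, 1.98, 0.33, 0.81, -0.78]
t 27.65 pos [ 508.1 -139.3  124.3] w 31.8 F [ 3.6 -0.2 -1.5]
dpos [-0.36, -1.39, 0.0] dr [0.02, -0.0, -4.28] rows 0.9
```

```bash
python3 -m pendant '{"delta_pos":[[-0.017,-0.3,0],[-0.067,-0.58,0],[-0.149,-0.85,0],[-0.264,-1.11,0],[-0.38,-1.39,0],[-0.38,-1.39,0],[-0.38,-1.39,0]],"dr":[[0,0,-0.86],[0,0,-1.72],[0,0,-2.58],[0,0,-3.44],[0,0,-4.28],[0,0,-4.28],[0,0,-4.28]],"fingers":[32,32,32,32,32,32,32]}' 10
python3 - <<'E'
from h import *
h=1.544
c=np.array([466,-193.6]); t=c+70*np.array([np.cos(h),np.sin(h)])
plan(*t,124,h)
p=bot.capture("top"); s=bot.capture("side")
crop(p,250,170,370,270,6,"n7.png"); crop(s,225,130,325,240,6,"n8.png")
E
```

```text
clock: 28.35
position: [467.1, -123.9, 124.1]
eef_rot: [0.0, 0.718, 0.696, 0.0]
contact_force: [1.7, -0.8, 1.5]
grip_width: 32.1
t 28.35 pos [ 467.1 -123.9  124.1] w 32.1 F [ 1.7 -0.8  1.5]
dpos [0.01, 0.03, 0.0] dr [0.01, 0.0, -0.04] rows 0.0
```

View pics/n7.png

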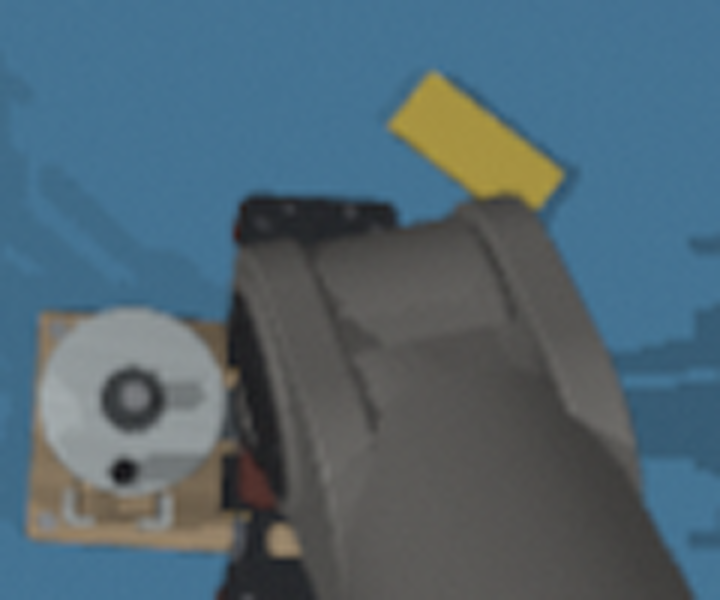

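View pics/n8.png

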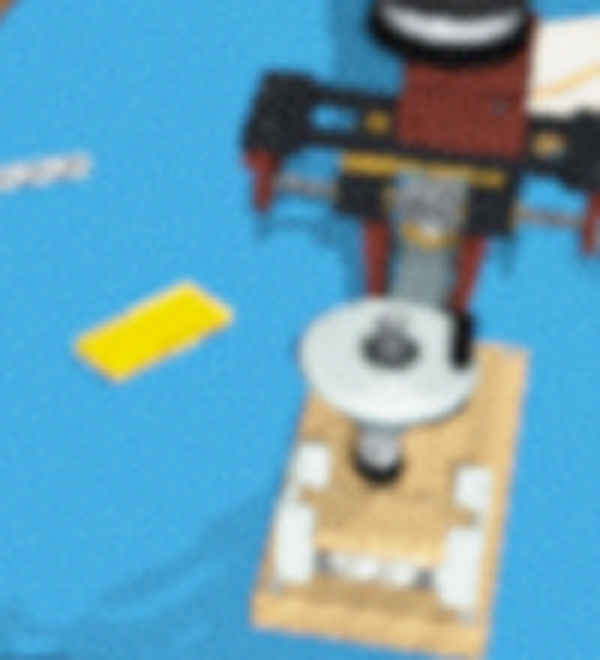

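```bash
python3 -m pendant '{"delta_pos":[[0,-0.1,0],[0,-0.2,0],[0,-0.25,0],[0,-0.25,0]],"dr":[[0,0,0],[0,0,0],[0,0,0],[0,0,0]],"fingers":[32,32,32,32]}' 10
python3 - <<'E'
from h import *
st()
p=bot.capture("top"); s=bot.capture("side")
for n in((469.8,-53.7,149),): print(proj(p,n),proj(s,n))
crop(p,250,170,370,270,6,"n9.png"); crop(s,225,130,325,240,6,"n10.png")
E
```

```text
clock: 28.85
position: [463.9, -123.2, 124.3]
eef_rot: [0.003, 0.717, 0.697, 0.004]
contact_force: [17.3, -1.5, -13.8]
grip_width: 32.0
t 28.85 [ 463.9 -123.2  124.3] [0.003  0.7173 0.6968 0.0041] w 32.0 F [ 17.3  -1.5 -13.8] q7 [0.76, 0.4, -0.75, 2.08, 0.39, 0.79, -0.26]
(np.float64(271.3401485827454), np.float64(238.21107210641242)) (np.float64(291.441480636046), np.float64(188.52984480562137))
```

View pics/n9.png

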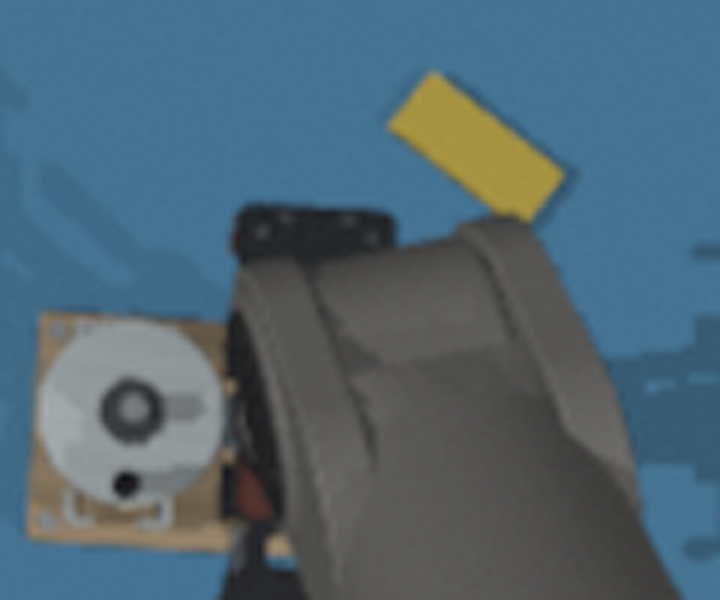

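```bash
python3 -m pendant '{"delta_pos":[[0,0.1,0],[0,0.14,0],[0,0.14,-1],[0,0.14,-2.5],[0,0.14,-4],[0,0.14,-4.5],[4,-0.4,-4.5],[5,-0.4,-4.5],[5,-0.4,-4.5],[5,-0.4,-4.5]],"dr":[[0,0,0],[0,0,0],[0,0,0],[0,0,0],[0,0,0],[0,0,0],[0,0,0],[0,0,0],[0,0,0],[0,0,0]],"fingers":[44,44,44,44,44,44,44,44,44,44]}' 10
python3 - <<'E'
from h import *
st()
p=bot.capture("top"); s=bot.capture("side")
crop(p,250,200,350,270,8,"n11.png"); crop(s,260,155,320,235,9,"n12.png")
E
```

```text
clock: 29.95
position: [449.3, 33.6, 258.9]
eef_rot: [-0.001, 0.714, 0.701, 0.0]
contact_force: [-0.3, -0.9, 0.2]
grip_width: 44.2
t 29.95 [449.3  33.6 258.9] [-6.000e-04  7.135e-01  7.006e-01  2.000e-04] w 44.2 F [-0.3 -0.9  0.2] q7 [0.66, 0.18, -0.96, 1.99, 0.17, 1.05, -0.39]
```

View pics/n11.png

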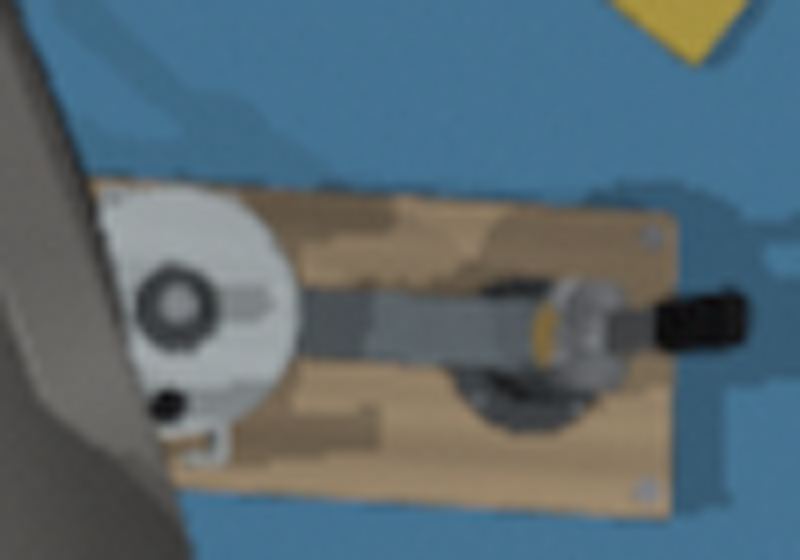

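View pics/n12.png

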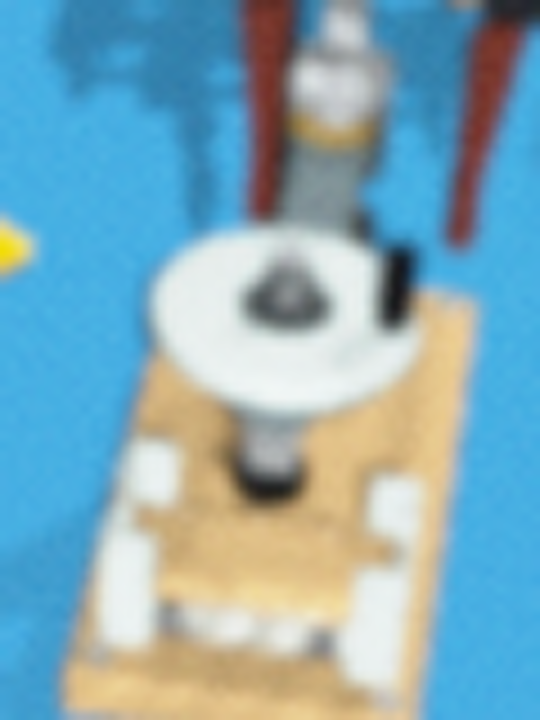

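Run:
```python
from h import *
s=bot.capture("side"); p=bot.capture("top")
X,Y=469.8,-53.7
P=[]
for r,z,c in((42,149,(0,0,255)),(6,173,(255,0,0)),(6,166,(255,0,255)),(6,149,(255,255,0)),(13,81,(0,255,0)),(13,74,(0,200,255)),(13,47,(0,0,0))):
  P.append(([(X+r*np.cos(t),Y+r*np.sin(t),z) for t in np.linspace(0,6.28,40)],c))
draw(s,"n13.png",260,155,320,235,9,P)
draw(p,"n14.png",250,200,320,270,8,P)
for a in np.radians([150,160,170,180,190,200]): print(round(np.degrees(a)), [np.round((np.array(proj(p,(X+33*np.cos(a),Y+33*np.sin(a),177)))-[250,200]+.5)*8) ,np.round((np.array(proj(s,(X+33*np.cos(a),Y+33*np.sin(a),177)))-[260,155]+.5)*9),np.round((np.array(proj(s,(X+33*np.cos(a),Y+33*np.sin(a),149)))-[260,155]+.5)*9)])
```

```text
150 [array([127., 391.]), array([385., 276.]), array([376., 350.])]
160 [array([143., 399.]), array([394., 267.]), array([385., 340.])]
170 [array([160., 404.]), array([400., 257.]), array([391., 330.])]
180 [array([177., 406.]), array([403., 246.]), array([394., 319.])]
190 [array([195., 405.]), array([403., 235.]), array([394., 308.])]
200 [array([212., 401.]), array([399., 224.]), array([390., 297.])]
```

View pics/n13.png

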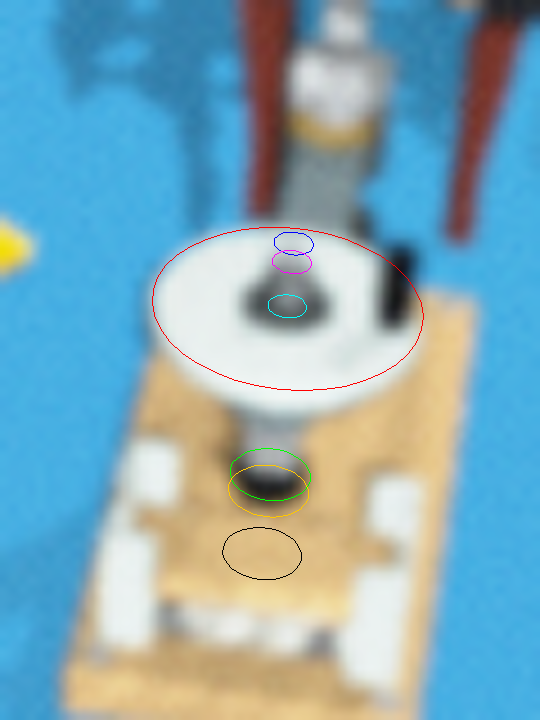

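View pics/n14.png

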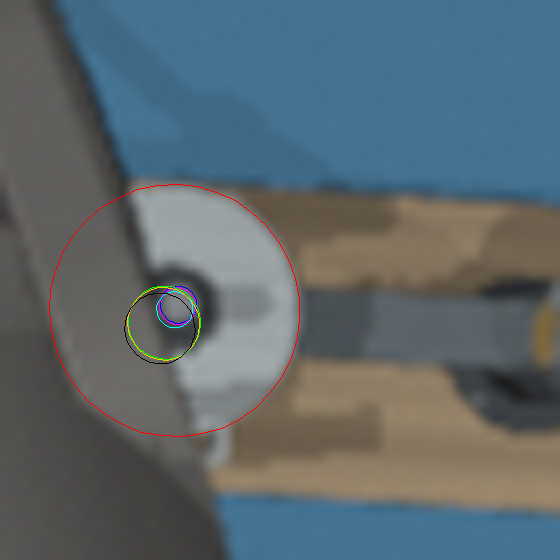

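Run:
```python
from h import *
plan(469.8,-53.7,258,1.544)
```

```text
t 30.15 pos [450.7  25.5 258.1] w 44.1 F [-0.5 -0.4 -0. ]
dpos [-2.62, 0.71, 0.01] dr [-0.01, 0.01, -0.02] rows 1.6
```

```bash
python3 -m pendant '{"delta_pos":[[-1.3,0.35,0],[-2.62,0.71,0],[-2.62,0.71,0.7],[-2.62,0.71,1.4],[-2.62,0.71,1.9],[-2.62,0.71,1.9],[-2.62,0.71,1.9]],"dr":[[0,0,0],[0,0,0],[0,0,0],[0,0,0],[0,0,0],[0,0,0],[0,0,0]],"fingers":[0,0,0,0,0,0,0]}' 20
python3 - <<'E'
from h import *
plan(469.8,-53.7,190,1.544)
s=bot.capture("side"); crop(s,250,130,330,235,7,"n15.png")
E
```

```text
clock: 30.85
position: [470.3, -52.6, 201.7]
eef_rot: [-0.0, 0.717, 0.697, -0.0]
contact_force: [0.3, -0.0, 0.7]
grip_width: 0.7
t 30.85 pos [470.3 -52.6 201.7] w 0.7 F [ 0.3 -0.   0.7]
dpos [-0.04, -0.01, 0.39] dr [-0.0, -0.0, -0.01] rows 0.2
```

View pics/n15.png

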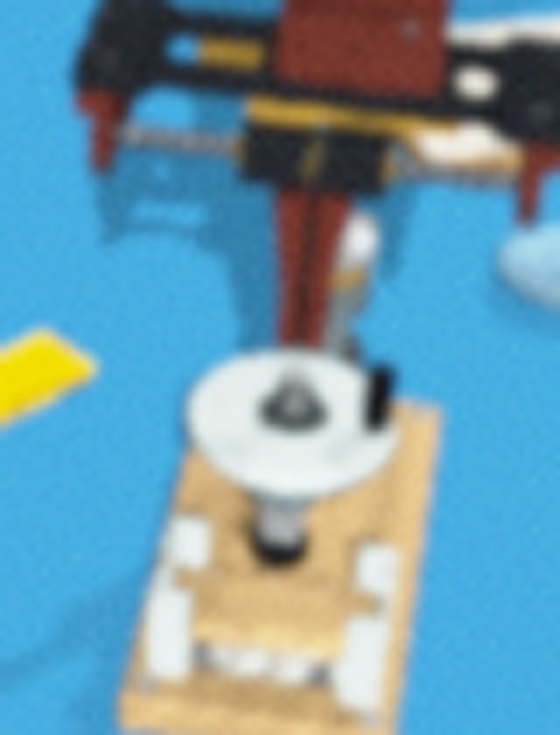

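```bash
python3 -m pendant '{"delta_pos":[[0,0,0.15],[0,0,0.3],[0,0,0.3]],"dr":[[0,0,0],[0,0,0],[0,0,0]],"fingers":[0,0,0]}'|grep -E "pos|force"; for i in 1 ; do python3 -m pendant '{"delta_pos":[[0,0,0.04],[0,0,0.04]],"dr":[[0,0,0],[0,0,0]],"fingers":[0,0]}'|grep -E "pos|force"; python3 -m pendant '{"delta_pos":[[0,0,0.04],[0,0,0.04]],"dr":[[0,0,0],[0,0,0]],"fingers":[0,0]}'|grep -E "pos|force"; python3 -m pendant '{"delta_pos":[[0,0,0.04],[0,0,0.04]],"dr":[[0,0,0],[0,0,0]],"fingers":[0,0]}'|grep -E "pos|force"; done
```

```text
position: [470.0, -52.3, 192.3]
contact_force: [0.6, -0.0, 0.1]
position: [470.3, -52.3, 191.4]
contact_force: [-0.0, 0.0, 0.3]
position: [470.2, -52.3, 190.1]
contact_force: [-0.6, -0.3, -0.6]
position: [470.2, -52.3, 188.9]
contact_force: [0.5, 0.4, 0.4]
```

```bash
python3 -m pendant '{"delta_pos":[[0,0,0.04],[0,0,0.04]],"dr":[[0,0,0],[0,0,0]],"fingers":[0,0]}'|grep -E "pos|force"; python3 -m pendant '{"delta_pos":[[0,0,0.04],[0,0,0.04]],"dr":[[0,0,0],[0,0,0]],"fingers":[0,0]}'|grep -E "pos|force"; python3 -m pendant '{"delta_pos":[[0,0,0.04],[0,0,0.04]],"dr":[[0,0,0],[0,0,0]],"fingers":[0,0]}'|grep -E "pos|force"
```

```text
position: [470.2, -52.3, 187.7]
contact_force: [-0.3, 0.4, 0.6]
position: [470.2, -52.3, 186.5]
contact_force: [0.1, 0.7, 0.1]
position: [470.2, -52.3, 185.3]
contact_force: [0.1, -0.1, 0.1]
```

```bash
python3 -m pendant '{"delta_pos":[[0,0,0.04],[0,0,0.04]],"dr":[[0,0,0],[0,0,0]],"fingers":[0,0]}'|grep -E "pos|force"; python3 -m pendant '{"delta_pos":[[0,0,0.04],[0,0,0.04]],"dr":[[0,0,0],[0,0,0]],"fingers":[0,0]}'|grep -E "pos|force"
```

```text
position: [470.2, -52.3, 184.1]
contact_force: [-0.5, 1.0, -0.4]
position: [470.2, -52.3, 182.9]
contact_force: [-0.2, -0.2, 0.4]
```

```bash
python3 -m pendant '{"delta_pos":[[0,0,0.04],[0,0,0.04]],"dr":[[0,0,0],[0,0,0]],"fingers":[0,0]}'|grep -E "pos|force"; python3 -m pendant '{"delta_pos":[[0,0,0.04],[0,0,0.04]],"dr":[[0,0,0],[0,0,0]],"fingers":[0,0]}'|grep -E "pos|force"
```

```text
position: [470.5, -52.3, 182.5]
contact_force: [-1.7, 0.1, 9.5]
position: [471.5, -52.2, 182.3]
contact_force: [-4.1, -0.8, 15.4]
```

```bash
python3 -m pendant '{"delta_pos":[[0,0,0.04],[0,0,0.04]],"dr":[[0,0,0],[0,0,0]],"fingers":[0,0]}'|grep -E "pos|force"; python3 -c "
from h import *
s=bot.capture('side'); crop(s,250,130,330,235,7,'n16.png')"
```

```text
position: [472.6, -52.2, 182.1]
contact_force: [-4.6, -0.2, 22.1]
```

View pics/n16.png

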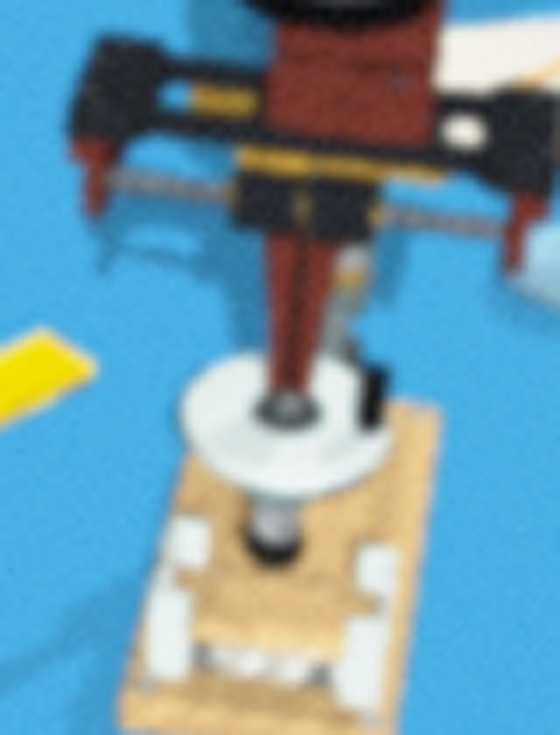

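```bash
python3 -m pendant '{"delta_pos":[[0,0,-0.3],[0,0,-0.8],[0,0,-1],[0,0,-1]],"dr":[[0,0,0],[0,0,0],[0,0,0],[0,0,0]],"fingers":[0,0,0,0]}'|grep -E "pos|force"
cat >> h.py <<'E'
def footz(n=4,X=469.8,Y=-53.7):
    acc=0
    for i in range(n):
        s=bot.capture("side"); acc=acc+s["image"].astype(float).mean(2)
    g=acc/n
    # nearest point of foot rim to the camera
    M,o,f=cam(s); d=np.array([o[0]-X,o[1]-Y]); d/=np.linalg.norm(d)
    zs=np.arange(40,100,.25); out=[]
    for off in (-4,-2,0,2,4):
        e=np.array([-d[1],d[0]])*off; r=np.sqrt(13**2-off**2)
        pts=np.array([proj(s,(X+d[0]*r+e[0],Y+d[1]*r+e[1],z)) for z in zs]).astype(np.float32)
        out.append(cv2.remap(g.astype(np.float32),pts[:,0].reshape(-1,1),pts[:,1].reshape(-1,1),cv2.INTER_CUBIC).ravel())
    return zs,np.mean(out,0)
E
python3 - <<'E'
from h import *
st()
zs,g=footz()
for z,v in list(zip(zs,g))[::6]: print(z,round(float(v)),end="; ")
i=g[(zs<92)&(zs>60)].argmin()+np.argmax(zs>60); print("min",zs[i],g[i])
lo=g[i]; hi=np.median(g[(zs>62)&(zs<70)]); h=(lo+hi)/2
j=i
while g[j]<h: j-=1
print("edge",zs[j],hi)
s=bot.capture("side"); crop(s,260,155,320,235,9,"n17.png")
E
```

```text
position: [470.9, -52.4, 210.4]
contact_force: [-1.2, 1.2, 0.2]
t 33.85 [470.9 -52.4 210.4] [8.000e-04 7.170e-01 6.971e-01 5.000e-04] w 0.4 F [-1.2  1.2  0.2] q7 [0.74, 0.28, -0.87, 2.01, 0.26, 0.96, -0.3]
40.0 204; 41.5 203; 43.0 200; 44.5 197; 46.0 194; 47.5 189; 49.0 186; 50.5 183; 52.0 180; 53.5 179; 55.0 179; 56.5 179; 58.0 180; 59.5 181; 61.0 182; 62.5 183; 64.0 183; 65.5 183; 67.0 182; 68.5 181; 70.0 177; 71.5 172; 73.0 164; 74.5 150; 76.0 136; 77.5 115; 79.0 96; 80.5 78; 82.0 58; 83.5 45; 85.0 39; 86.5 40; 88.0 51; 89.5 69; 91.0 89; 92.5 112; 94.0 132; 95.5 146; 97.0 158; 98.5 163; min 85.5 38.34737
edge 77.75 182.47409
```

View pics/n17.png

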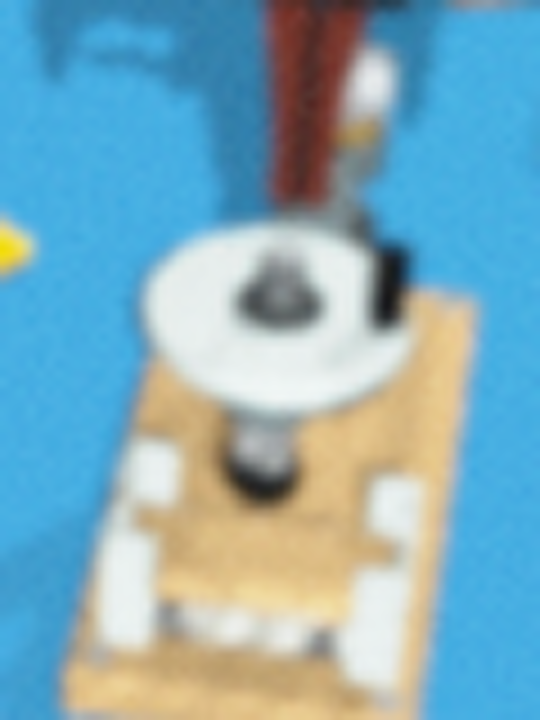

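Run:
```python
from h import *
plan(438.9,-50.3,205,1.544)
```

```text
t 34.1 pos [469.9 -52.4 208.9] w 0.2 F [ 0.2 -0.1  0.7]
dpos [0.04, -1.03, 0.13] dr [-0.01, -0.0, -0.01] rows 0.6
```

```bash
python3 -m pendant '{"delta_pos":[[0.04,-1.03,0],[0.04,-1.03,0.13],[0.04,-1.03,0.13],[0.04,-1.03,0.13]],"dr":[[0,0,0],[0,0,0],[0,0,0],[0,0,0]],"fingers":[22,22,22,22]}'
python3 - <<'E'
from h import *
s=bot.capture("side"); p=bot.capture("top"); st()
P=[([(x,-50.3,191),(x,-50.3,150)],(0,255,0)) for x in (432.9,444.9)]
draw(s,"n18.png",260,135,320,235,7,P); crop(p,240,180,320,270,7,"n19.png")
E
```

```text
clock: 34.5
position: [440.0, -50.3, 205.5]
eef_rot: [-0.0, 0.717, 0.697, 0.0]
contact_force: [1.0, 0.8, 0.1]
grip_width: 21.7
t 34.6 [440.2 -50.2 205.6] [-0.000e+00  7.169e-01  6.972e-01  4.000e-04] w 21.9 F [-0.5  0.3  0. ] q7 [0.77, 0.23, -0.89, 2.07, 0.22, 0.93, -0.27]
```

View pics/n18.png

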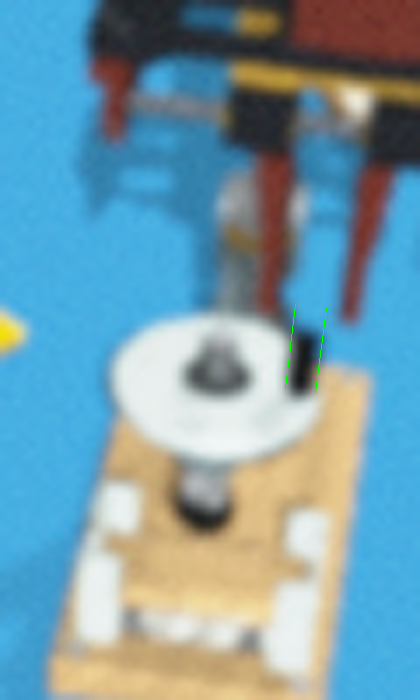

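View pics/n19.png

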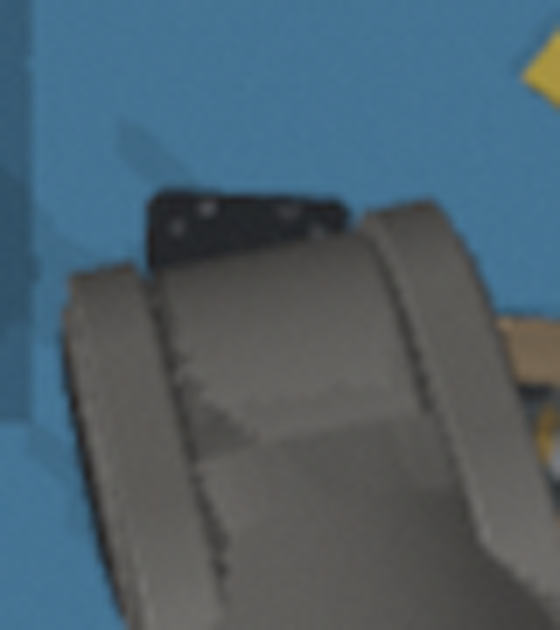

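```bash
python3 -m pendant '{"delta_pos":[[0,-0.04,0.3],[0,-0.04,0.6],[0,-0.04,0.6]],"dr":[[0,0,0],[0,0,0],[0,0,0]],"fingers":[22,22,22]}'; python3 -m pendant '{"delta_pos":[[0,0,0.25],[0,0,0.5],[0,0,0.5]],"dr":[[0,0,0],[0,0,0],[0,0,0]],"fingers":[22,22,22]}'; python3 -m pendant '{"delta_pos":[[0,0,0],[0,0,0],[0,0,0],[0,0,0]],"dr":[[0,0,0],[0,0,0],[0,0,0],[0,0,0]],"fingers":[4,4,4,4]}' 20;  python3 - <<'E'
from h import *
s=bot.capture("side"); st()
crop(s,250,135,330,235,7,"n20.png")
E
```

```text
clock: 34.9
position: [437.2, -50.2, 185.9]
eef_rot: [-0.001, 0.717, 0.697, -0.001]
contact_force: [-1.1, 0.9, 0.3]
grip_width: 22.1
clock: 35.2
position: [437.5, -50.2, 171.4]
eef_rot: [-0.001, 0.717, 0.697, -0.0]
contact_force: [-0.9, -0.3, 1.1]
grip_width: 22.0
clock: 35.6
position: [438.9, -50.2, 172.7]
eef_rot: [0.001, 0.717, 0.697, 0.001]
contact_force: [4.5, -1.0, -4.5]
grip_width: 11.0
t 35.65 [438.9 -50.2 172.7] [5.000e-04 7.169e-01 6.972e-01 6.000e-04] w 11.6 F [ 4.   0.5 -4. ] q7 [0.74, 0.28, -0.87, 2.11, 0.28, 0.86, -0.32]
```

View pics/n20.png

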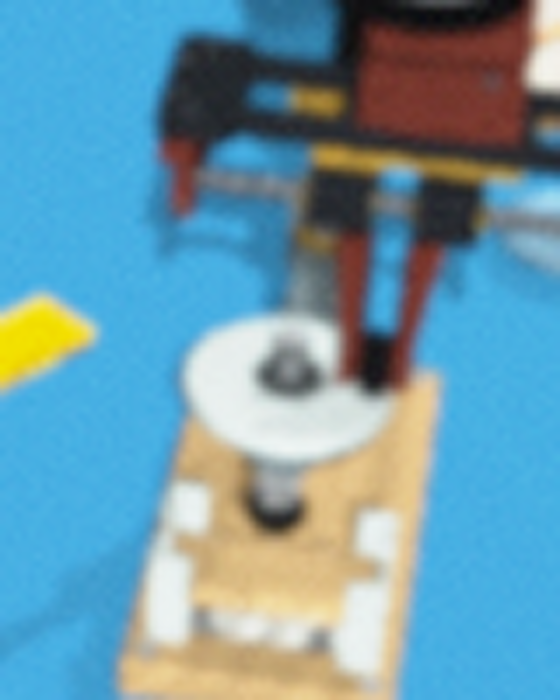

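```bash
cat > circ.py <<'E'
import sys,numpy as np
a0,da,n,oy=map(float,sys.argv[1:5])
r=1.1
print([[round(r*(np.sin(a0-da*i)-np.sin(a0)),2),round(r*(np.cos(a0-da*i)-np.cos(a0))+oy,2),0] for i in range(1,int(n)+1)], a0-da*n)
E
python3 circ.py 3.063 .3 10 0.04
```

```text
[[np.float64(0.32), np.float64(0.11), 0], [np.float64(0.6), np.float64(0.28), 0], [np.float64(0.83), np.float64(0.52), 0], [np.float64(0.97), np.float64(0.82), 0], [np.float64(1.01), np.float64(1.15), 0], [np.float64(0.96), np.float64(1.47), 0], [np.float64(0.82), np.float64(1.76), 0], [np.float64(0.59), np.float64(2.0), 0], [np.float64(0.3), np.float64(2.16), 0], [np.float64(-0.02), np.float64(2.23), 0]] 0.06300000000000017
```

```bash
python3 -m pendant '{"delta_pos":[[0.32,0.11,0],[0.6,0.28,0],[0.83,0.52,0],[0.97,0.82,0],[1.01,1.15,0],[1.01,1.15,0]],"dr":[[0,0,0],[0,0,0],[0,0,0],[0,0,0],[0,0,0],[0,0,0]],"fingers":[4,4,4,4,4,4]}' 25
python3 - <<'E'
from h import *
st(); P=bot.read_state()["position"]; d=P[:2]-[471.7,-53.7]; print(np.hypot(*d),np.arctan2(d[1],d[0]),"expect",3.063-1.5-.027)
s=bot.capture("side")
crop(s,250,135,330,235,7,"n21.png")
E
```

```text
clock: 36.25
position: [475.5, -20.4, 172.6]
eef_rot: [0.0, 0.717, 0.697, 0.001]
contact_force: [1.6, -1.1, 0.7]
grip_width: 11.3
t 36.25 [475.5 -20.4 172.6] [1.000e-04 7.168e-01 6.973e-01 1.000e-03] w 11.3 F [ 1.6 -1.1  0.7] q7 [0.64, 0.34, -0.85, 2.04, 0.33, 0.9, -0.42]
33.509397842794165 1.4583518004899163 expect 1.5360000000000003
```

View pics/n21.png

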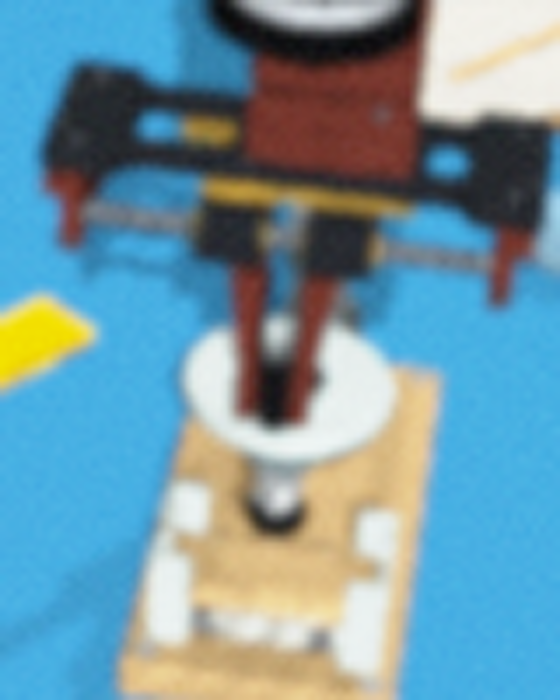

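```bash
python3 circ.py 1.563 .3 10 -0.04|sed 's/np.float64(\([^)]*\))/\1/g';  python3 circ.py -1.437 .3 10 0|sed 's/np.float64(\([^)]*\))/\1/g'; python3 circ.py -4.437 .3 10 0|sed 's/np.float64(\([^)]*\))/\1/g'; python3 circ.py -7.437 .3 10 0|sed 's/np.float64(\([^)]*\))/\1/g'; python3 circ.py -10.437 .3 10 0|sed 's/np.float64(\([^)]*\))/\1/g'; python3 circ.py -13.437 .3 10 0|sed 's/np.float64(\([^)]*\))/\1/g'; python3 circ.py -16.437 .3 10 0|sed 's/np.float64(\([^)]*\))/\1/g'
```

```text
[[-0.05, 0.28, 0], [-0.2, 0.58, 0], [-0.42, 0.82, 0], [-0.71, 0.98, 0], [-1.03, 1.05, 0], [-1.36, 1.02, 0], [-1.66, 0.9, 0], [-1.92, 0.69, 0], [-2.1, 0.41, 0], [-2.19, 0.1, 0]] -1.437
[[0.01, -0.33, 0], [0.11, -0.64, 0], [0.3, -0.91, 0], [0.56, -1.11, 0], [0.87, -1.22, 0], [1.19, -1.24, 0], [1.51, -1.16, 0], [1.79, -0.99, 0], [2.01, -0.75, 0], [2.15, -0.45, 0]] -4.437
[[0.04, 0.33, 0], [-0.02, 0.65, 0], [-0.17, 0.94, 0], [-0.4, 1.18, 0], [-0.69, 1.33, 0], [-1.01, 1.4, 0], [-1.33, 1.36, 0], [-1.64, 1.23, 0], [-1.89, 1.02, 0], [-2.06, 0.74, 0]] -7.437
[[-0.09, -0.32, 0], [-0.08, -0.65, 0], [0.03, -0.96, 0], [0.23, -1.22, 0], [0.49, -1.42, 0], [0.8, -1.53, 0], [1.13, -1.54, 0], [1.45, -1.45, 0], [1.72, -1.28, 0], [1.94, -1.03, 0]] -10.437000000000001
[[0.13, 0.3, 0], [0.17, 0.63, 0], [0.1, 0.95, 0], [-0.05, 1.24, 0], [-0.29, 1.47, 0], [-0.58, 1.62, 0], [-0.9, 1.68, 0], [-1.23, 1.64, 0], [-1.53, 1.51, 0], [-1.77, 1.29, 0]] -13.437
[[-0.17, -0.28, 0], [-0.25, -0.6, 0], [-0.24, -0.93, 0], [-0.12, -1.24, 0], [0.07, -1.5, 0], [0.34, -1.69, 0], [0.65, -1.79, 0], [0.98, -1.8, 0], [1.3, -1.71, 0], [1.57, -1.53, 0]] -16.436999999999998
[[0.21, 0.25, 0], [0.34, 0.56, 0], [0.37, 0.88, 0], [0.3, 1.21, 0], [0.14, 1.49, 0], [-0.1, 1.72, 0], [-0.39, 1.87, 0], [-0.72, 1.92, 0], [-1.04, 1.88, 0], [-1.34, 1.74, 0]] -19.437
```

```bash
python3 -m pendant '{"delta_pos":[[-0.05,0.28,0],[-0.2,0.58,0],[-0.42,0.82,0],[-0.71,0.98,0],[-1.03,1.05,0],[-1.36,1.02,0],[-1.66,0.9,0],[-1.92,0.69,0],[-2.1,0.41,0],[-2.19,0.1,0]],"dr":[[0,0,0],[0,0,0],[0,0,0],[0,0,0],[0,0,0],[0,0,0],[0,0,0],[0,0,0],[0,0,0],[0,0,0]],"fingers":[4,4,4,4,4,4,4,4,4,4]}' 25
python3 - <<'E'
from h import *
P=bot.read_state()["position"]; d=P[:2]-[471.7,-53.7]; print(np.hypot(*d),np.arctan2(d[1],d[0])+.027,"expect",-1.437)
E
```

```text
clock: 37.3
position: [474.1, -86.5, 172.6]
eef_rot: [0.0, 0.717, 0.697, 0.001]
contact_force: [1.5, 7.3, 2.1]
grip_width: 11.0
32.9355621570809 -1.471314145631455 expect -1.437
```

```bash
python3 -m pendant '{"delta_pos":[[0.04,-0.33,0],[0.15,-0.64,0],[0.34,-0.91,0],[0.6,-1.11,0],[0.91,-1.22,0],[1.23,-1.24,0],[1.55,-1.16,0],[1.83,-0.99,0],[2.05,-0.75,0],[2.18,-0.45,0]],"dr":[[0,0,0],[0,0,0],[0,0,0],[0,0,0],[0,0,0],[0,0,0],[0,0,0],[0,0,0],[0,0,0],[0,0,0]],"fingers":[4,4,4,4,4,4,4,4,4,4]}' 25
python3 - <<'E'
from h import *
P=bot.read_state()["position"]; d=P[:2]-[471.7,-53.7]; print(np.hypot(*d),np.arctan2(d[1],d[0])+.027,"expect",-4.437+6.283)
E
```

```text
clock: 38.3
position: [463.3, -20.8, 172.4]
eef_rot: [-0.0, 0.717, 0.697, -0.001]
contact_force: [-0.6, -5.4, 4.3]
grip_width: 11.5
33.97374051271698 1.8482313219224644 expect 1.846
```

```bash
python3 -m pendant '{"delta_pos":[[0.04,0.33,0],[-0.02,0.65,0],[-0.17,0.94,0],[-0.4,1.18,0],[-0.69,1.33,0],[-1.01,1.4,0],[-1.33,1.36,0],[-1.64,1.23,0],[-1.89,1.02,0],[-2.06,0.74,0]],"dr":[[0,0,0],[0,0,0],[0,0,0],[0,0,0],[0,0,0],[0,0,0],[0,0,0],[0,0,0],[0,0,0],[0,0,0]],"fingers":[4,4,4,4,4,4,4,4,4,4]}' 25
python3 - <<'E'
from h import *
P=bot.read_state()["position"]; d=P[:2]-[471.7,-53.7]; print(np.hypot(*d),np.arctan2(d[1],d[0])+.027,"expect",-7.437+6.283)
s=bot.capture("side")
crop(s,250,135,330,235,7,"n22.png")
E
```

```text
clock: 39.3
position: [483.4, -84.1, 172.5]
eef_rot: [0.0, 0.717, 0.697, 0.0]
contact_force: [1.5, 0.9, 4.2]
grip_width: 11.6
32.59524646979463 -1.1756120270859904 expect -1.154
```

View pics/n22.png

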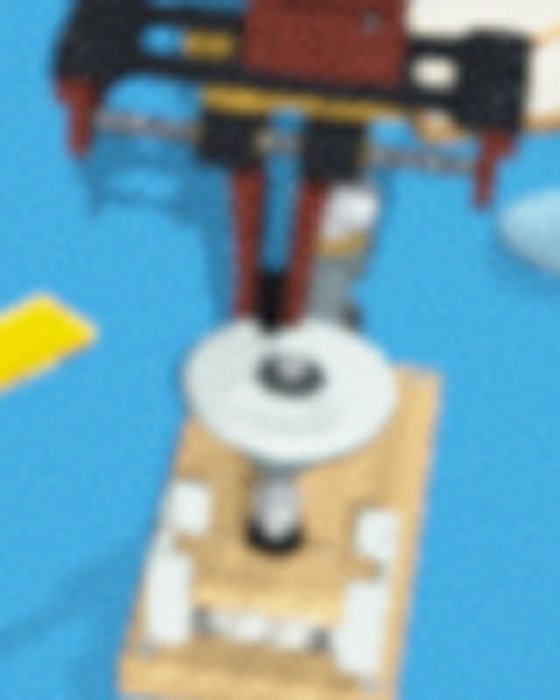

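```bash
python3 -m pendant '{"delta_pos":[[-0.09,-0.32,0],[-0.08,-0.65,0],[0.03,-0.96,0],[0.23,-1.22,0],[0.49,-1.42,0],[0.8,-1.53,0],[1.13,-1.54,0],[1.45,-1.45,0],[1.72,-1.28,0],[1.94,-1.03,0]],"dr":[[0,0,0],[0,0,0],[0,0,0],[0,0,0],[0,0,0],[0,0,0],[0,0,0],[0,0,0],[0,0,0],[0,0,0]],"fingers":[4,4,4,4,4,4,4,4,4,4]}' 25
python3 - <<'E'
from h import *
P=bot.read_state()["position"]; d=P[:2]-[471.7,-53.7]; print(np.hypot(*d),np.arctan2(d[1],d[0])+.027,"expect",-10.437+12.566)
E
```

```text
clock: 40.35
position: [454.3, -24.1, 172.4]
eef_rot: [-0.0, 0.717, 0.697, -0.001]
contact_force: [2.0, -5.3, 5.4]
grip_width: 10.9
34.33383787696963 2.1291247457216533 expect 2.1290000000000013
```

```bash
python3 -m pendant '{"delta_pos":[[0.13,0.3,0],[0.17,0.63,0],[0.1,0.95,0],[-0.05,1.24,0],[-0.29,1.47,0],[-0.58,1.62,0],[-0.9,1.68,0],[-1.23,1.64,0],[-1.53,1.51,0],[-1.77,1.29,0]],"dr":[[0,0,0],[0,0,0],[0,0,0],[0,0,0],[0,0,0],[0,0,0],[0,0,0],[0,0,0],[0,0,0],[0,0,0]],"fingers":[4,4,4,4,4,4,4,4,4,4]}' 25
python3 - <<'E'
from h import *
P=bot.read_state()["position"]; d=P[:2]-[471.7,-53.7]; print(np.hypot(*d),np.arctan2(d[1],d[0])+.027,"expect",-13.437+12.566)
E
```

```text
clock: 41.35
position: [492.5, -78.3, 172.6]
eef_rot: [0.0, 0.717, 0.697, 0.001]
contact_force: [3.2, -0.1, 4.0]
grip_width: 11.6
32.2481269011136 -0.8411871200468604 expect -0.8709999999999987
```

```bash
python3 -m pendant '{"delta_pos":[[-0.17,-0.28,0],[-0.25,-0.6,0],[-0.24,-0.93,0],[-0.12,-1.24,0],[0.07,-1.5,0],[0.34,-1.69,0],[0.65,-1.79,0],[0.98,-1.8,0],[1.3,-1.71,0],[1.57,-1.53,0]],"dr":[[0,0,0],[0,0,0],[0,0,0],[0,0,0],[0,0,0],[0,0,0],[0,0,0],[0,0,0],[0,0,0],[0,0,0]],"fingers":[4,4,4,4,4,4,4,4,4,4]}' 25
python3 - <<'E'
from h import *
P=bot.read_state()["position"]; d=P[:2]-[471.7,-53.7]; print(np.hypot(*d),np.arctan2(d[1],d[0])+.027,"expect",-16.437+18.85)
zs,g=footz(2)
for z,v in list(zip(zs,g))[::6]: print(z,round(float(v)),end="; ")
s=bot.capture("side")
crop(s,250,135,330,235,7,"n23.png")
E
```

```text
clock: 42.35
position: [446.8, -29.8, 172.4]
eef_rot: [0.0, 0.717, 0.697, -0.001]
contact_force: [3.8, -5.9, 3.7]
grip_width: 11.4
34.48663469724091 2.4031488303201534 expect 2.4130000000000003
40.0 203; 41.5 200; 43.0 194; 44.5 188; 46.0 180; 47.5 169; 49.0 159; 50.5 142; 52.0 125; 53.5 108; 55.0 84; 56.5 65; 58.0 52; 59.5 47; 61.0 53; 62.5 72; 64.0 95; 65.5 123; 67.0 153; 68.5 172; 70.0 191; 71.5 201; 73.0 205; 74.5 207; 76.0 206; 77.5 203; 79.0 200; 80.5 196; 82.0 193; 83.5 192; 85.0 189; 86.5 188; 88.0 185; 89.5 180; 91.0 176; 92.5 167; 94.0 157; 95.5 147; 97.0 138; 98.5 132;
```

View pics/n23.png

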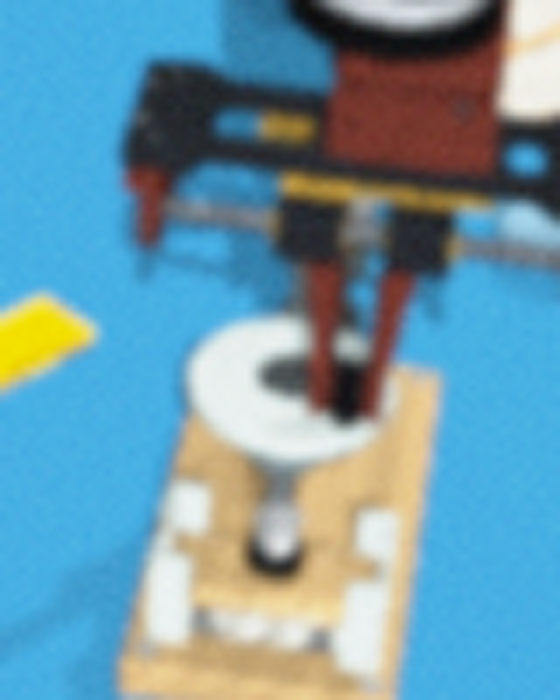

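```bash
python3 -m pendant '{"delta_pos":[[0.21,0.25,0],[0.34,0.56,0],[0.37,0.88,0],[0.3,1.21,0],[0.14,1.49,0],[-0.1,1.72,0],[-0.39,1.87,0],[-0.72,1.92,0],[-1.04,1.88,0],[-1.34,1.74,0]],"dr":[[0,0,0],[0,0,0],[0,0,0],[0,0,0],[0,0,0],[0,0,0],[0,0,0],[0,0,0],[0,0,0],[0,0,0]],"fingers":[4,4,4,4,4,4,4,4,4,4]}' 25
python3 - <<'E'
from h import *
P=bot.read_state()["position"]; d=P[:2]-[471.7,-53.7]; print(np.hypot(*d),np.arctan2(d[1],d[0])+.027,"expect",-19.437+18.85)
zs,g=footz(4)
for z,v in list(zip(zs,g))[:200:4]: print(z,round(float(v)),end="; ")
s=bot.capture("side")
crop(s,250,155,330,235,9,"n24.png")
E
python3 circ.py -19.437 .3 4 0|sed 's/np.float64(\([^)]*\))/\1/g'
```

```text
clock: 43.5
position: [498.6, -70.7, 172.5]
eef_rot: [-0.0, 0.717, 0.697, 0.001]
contact_force: [1.9, 1.3, 4.3]
grip_width: 11.2
31.873765054451717 -0.5367559948435501 expect -0.5869999999999997
40.0 204; 41.0 202; 42.0 198; 43.0 192; 44.0 186; 45.0 179; 46.0 168; 47.0 154; 48.0 141; 49.0 128; 50.0 112; 51.0 94; 52.0 79; 53.0 66; 54.0 56; 55.0 50; 56.0 49; 57.0 54; 58.0 64; 59.0 77; 60.0 91; 61.0 107; 62.0 125; 63.0 142; 64.0 154; 65.0 165; 66.0 177; 67.0 186; 68.0 190; 69.0 194; 70.0 197; 71.0 199; 72.0 199; 73.0 198; 74.0 197; 75.0 197; 76.0 195; 77.0 194; 78.0 192; 79.0 191; 80.0 191; 81.0 190; 82.0 189; 83.0 188; 84.0 186; 85.0 183; 86.0 180; 87.0 177; 88.0 172; 89.0 166; [[-0.24, -0.22, 0], [-0.41, -0.5, 0], [-0.49, -0.82, 0], [-0.46, -1.15, 0]] -20.637
```

View pics/n24.png

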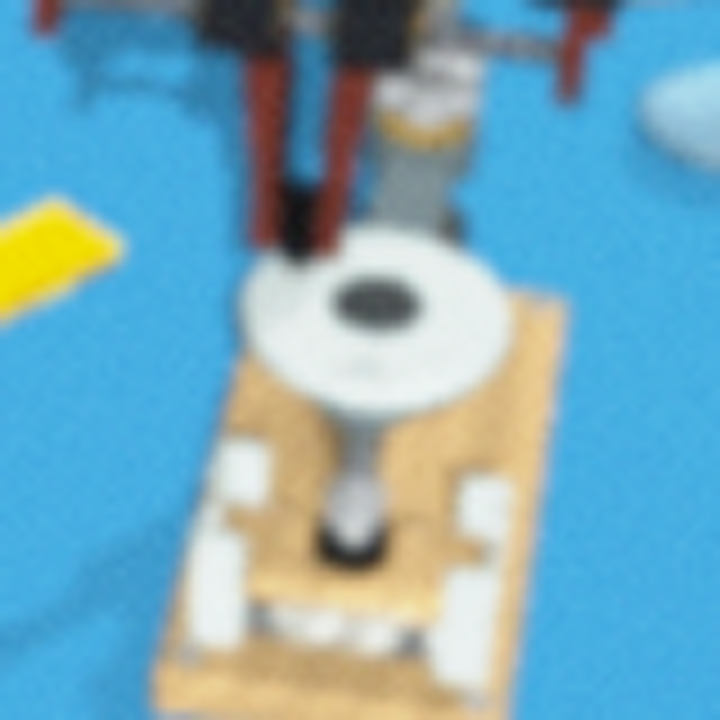

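```bash
python3 -m pendant '{"delta_pos":[[-0.24,-0.22,0],[-0.41,-0.5,0],[-0.49,-0.82,0],[-0.48,-0.98,0],[-0.48,-0.98,0],[-0.48,-0.98,0]],"dr":[[0,0,0],[0,0,0],[0,0,0],[0,0,0],[0,0,0],[0,0,0]],"fingers":[4,4,4,4,4,4]}' 25
python3 - <<'E'
from h import *
P=bot.read_state()["position"]; d=P[:2]-[471.7,-53.7]; print(np.hypot(*d),np.arctan2(d[1],d[0])+.027,"expect",-20.487+18.85)
zs,g=footz(4)
for z,v in list(zip(zs,g))[:120:4]: print(z,round(float(v)),end="; ")
E
```

```text
clock: 44.35
position: [466.4, -85.8, 172.4]
eef_rot: [-0.001, 0.717, 0.697, -0.001]
contact_force: [-1.4, -1.6, 8.3]
grip_width: 11.2
32.58043555744027 -1.7080496492551869 expect -1.636999999999997
40.0 203; 41.0 202; 42.0 197; 43.0 189; 44.0 182; 45.0 174; 46.0 162; 47.0 146; 48.0 132; 49.0 118; 50.0 101; 51.0 83; 52.0 68; 53.0 56; 54.0 47; 55.0 42; 56.0 42; 57.0 48; 58.0 57; 59.0 70; 60.0 82; 61.0 96; 62.0 113; 63.0 129; 64.0 140; 65.0 150; 66.0 161; 67.0 169; 68.0 173; 69.0 176;
```

```bash
python3 -m pendant '{"delta_pos":[[0,0,0],[0,0,0],[0,0,0],[0,0,-1],[0,0,-2.5],[0,0,-4],[2,-1,-4.5],[5,-2.5,-4.5],[6,-2.5,-4.5],[6,-2.5,-4.5]],"dr":[[0,0,0],[0,0,0],[0,0,0],[0,0,0],[0,0,0],[0,0,0],[0,0,0],[0,0,0],[0,0,0],[0,0,0]],"fingers":[26,26,26,26,26,26,26,26,26,26]}' 20
python3 - <<'E'
from h import *
st()
p=bot.capture("top"); s=bot.capture("side")
X,Y=469.8,-53.7
P=[([(X+42*np.cos(t),Y+42*np.sin(t),149) for t in np.linspace(0,6.28,40)],(0,0,255))]
P+=rackpolys(X,Y,-.027,77)[-3:]
B=boxpts(X,Y,38,-.027,88,38,9)
draw(p,"n25.png",250,200,350,270,8,P); draw(s,"n26.png",255,135,325,235,7,P+[([B[i] for i in(1,3,7,5,1)],(255,0,0))])
E
```

```text
clock: 45.55
position: [396.5, 98.4, 307.3]
eef_rot: [0.0, 0.717, 0.697, -0.001]
contact_force: [0.9, 0.3, -0.5]
grip_width: 26.1
t 45.55 [396.5  98.4 307.3] [ 3.000e-04  7.170e-01  6.971e-01 -6.000e-04] w 26.1 F [ 0.9  0.3 -0.5] q7 [0.73, 0.02, -1.1, 2.0, 0.02, 1.14, -0.41]
```

View pics/n25.png

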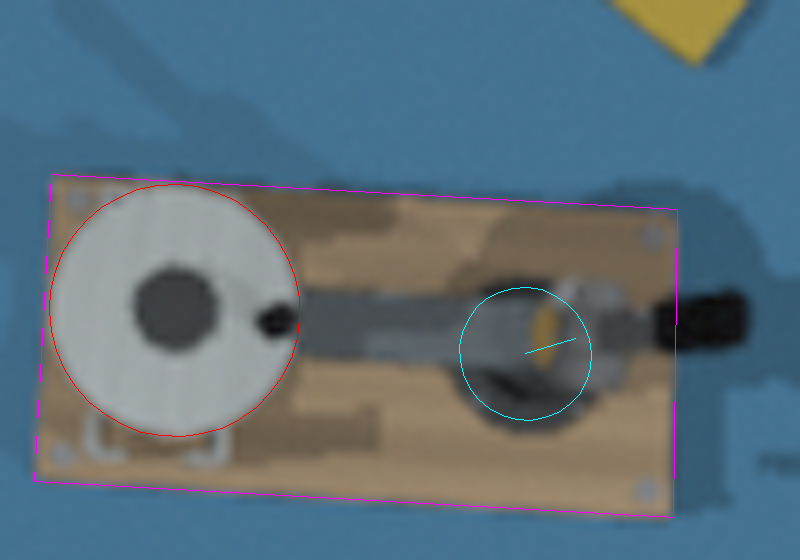

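View pics/n26.png

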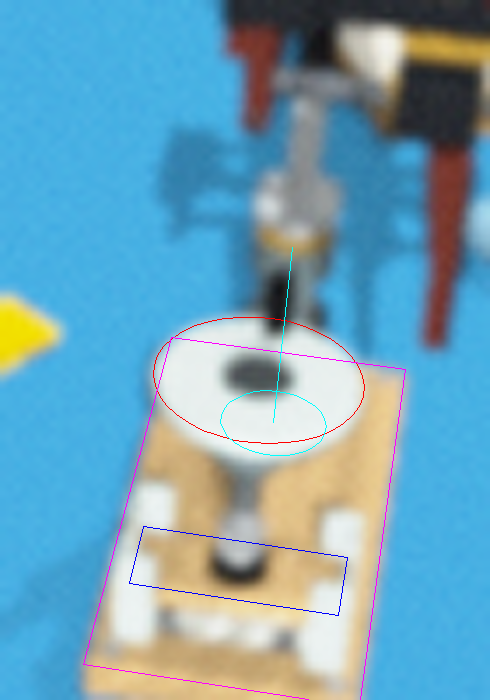

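Run:
```python
from h import *
plan(465,-184,320,1.544)
p=bot.capture("top")
for l in(0,.1,.2,.3):
  X=rk(469.8,-53.7,-.027,0,-140-115*np.sin(l),143+115*np.cos(l)); print(l,((np.array(proj(p,X))-[250,200]+.5)*8).round())
```

```text
t 45.65 pos [395.8 102.5 307.8] w 26.0 F [-0.3 -0.3  0.3]
dpos [-9.5, 2.48, -0.4] dr [0.0, 0.0, 0.06] rows 5.9
0 [665. 311.]
0.1 [703. 314.]
0.2 [740. 316.]
0.3 [775. 319.]
```

```bash
python3 -m pendant '{"delta_pos":[[-2,0.5,-0.4],[-4,1,-0.4],[-6,1.6,-0.4],[-8,2.1,-0.4],[-9.5,2.48,-0.4],[-9.5,2.48,-0.4],[-9.5,2.48,-0.4],[-9.5,2.48,-0.4]],"dr":[[0,0,0],[0,0,0],[0,0,0],[0,0,0],[0,0,0],[0,0,0],[0,0,0],[0,0,0]],"fingers":[0,0,0,0,0,0,0,0]}' 20
python3 - <<'E'
from h import *
plan(465,-184,246,1.544)
s=bot.capture("side"); crop(s,215,60,345,220,5,"l1.png")
E
```

```text
clock: 46.5
position: [463.7, -191.9, 318.3]
eef_rot: [-0.001, 0.718, 0.696, 0.0]
contact_force: [0.3, 0.2, -0.6]
grip_width: 0.2
t 46.5 pos [ 463.7 -191.9  318.3] w 0.2 F [ 0.3  0.2 -0.6]
dpos [0.26, 0.04, 2.41] dr [-0.01, -0.01, -0.03] rows 1.5
```

View pics/l1.png

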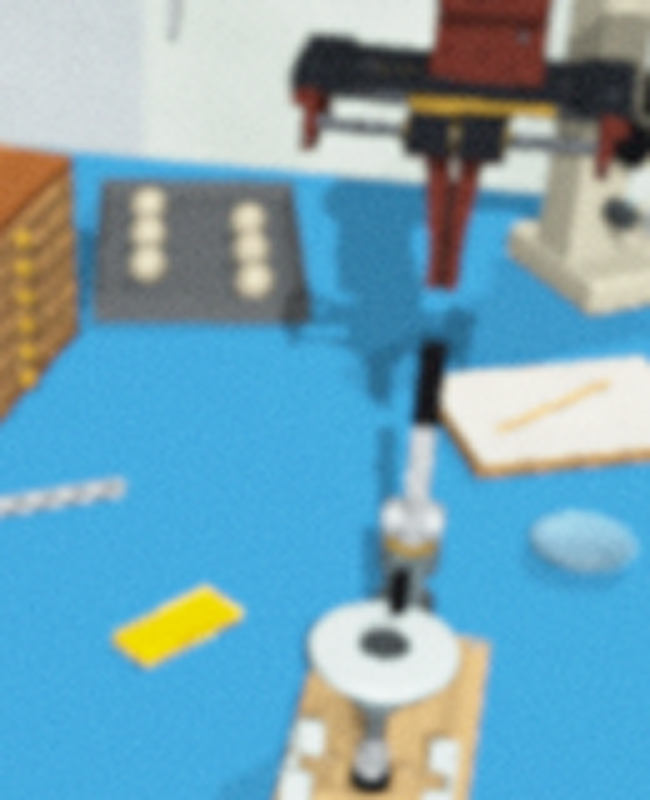

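Lever at about crop (430,380) is upright and lines up with the fingers. I'll descend on its nut side.

```bash
python3 -m pendant '{"delta_pos":[[0.3,0.04,0],[0.3,0.04,0.8],[0.3,0.04,1.6],[0.3,0.04,2.4],[0.3,0.04,2.4],[0.3,0.04,2.4]],"dr":[[0,0,0],[0,0,0],[0,0,0],[0,0,0],[0,0,0],[0,0,0]],"fingers":[0,0,0,0,0,0]}' 20
python3 - <<'E'
from h import *
plan(464.5,-196.6,246,1.544)
s=bot.capture("side"); crop(s,235,80,335,200,6,"l2.png")
E
```

```text
clock: 47.15
position: [466.2, -179.8, 248.1]
eef_rot: [-0.0, 0.716, 0.698, 0.0]
contact_force: [0.2, 0.1, -0.1]
grip_width: 0.3
t 47.15 pos [ 466.2 -179.8  248.1] w 0.3 F [ 0.2  0.1 -0.1]
dpos [-0.56, -0.04, 0.07] dr [0.0, -0.0, 0.01] rows 0.3
```

View pics/l2.png

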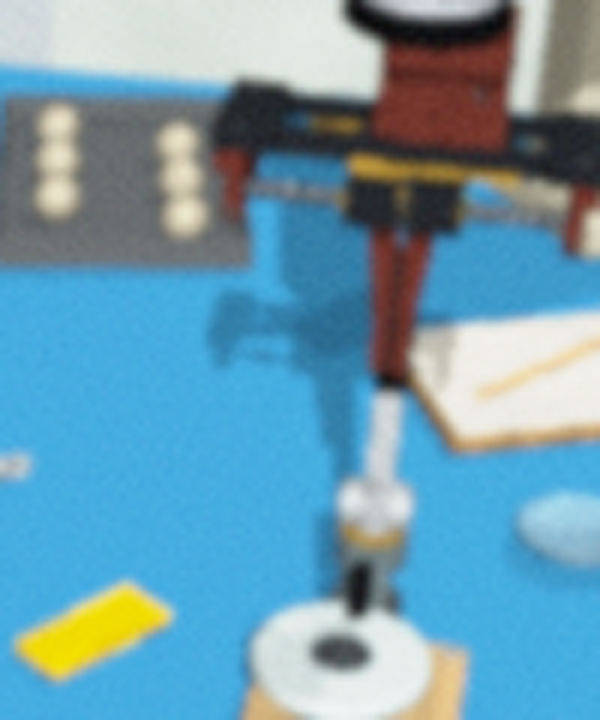

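```bash
python3 -m pendant '{"delta_pos":[[-0.3,-0.02,0.02],[-0.56,-0.04,0.05],[-1,-0.04,0.18],[-1.42,-0.04,0.32],[-1.81,-0.05,0.55],[-2.16,-0.06,0.82],[-2.47,-0.06,1.15],[-2.47,-0.06,1.15]],"dr":[[0,0,0],[0,0,0],[0,0,0],[0,0,0],[0,0,0],[0,0,0],[0,0,0],[0,0,0]],"fingers":[0,0,0,0,0,0,0,0]}' 20
python3 - <<'E'
from h import *
plan(463.8,-272.9,168,1.544)
s=bot.capture("side"); crop(s,235,80,335,200,6,"l3.png")
E
```

```text
clock: 48.0
position: [460.8, -256.8, 211.0]
eef_rot: [-0.001, 0.718, 0.696, -0.001]
contact_force: [0.4, 0.7, -0.0]
grip_width: 0.5
t 48.0 pos [ 460.8 -256.8  211. ] w 0.5 F [ 0.4  0.7 -0. ]
dpos [-0.53, 0.12, 1.43] dr [-0.02, -0.01, -0.02] rows 0.9
```

View pics/l3.png

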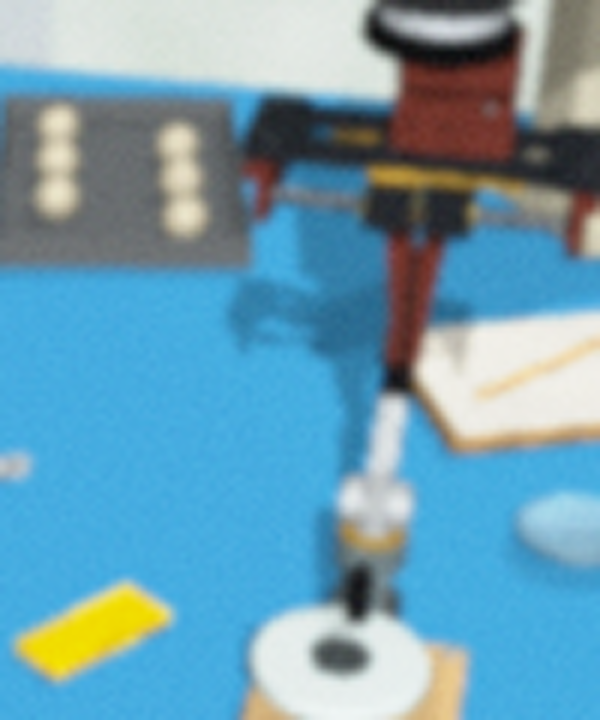

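```bash
python3 -m pendant '{"delta_pos":[[-0.22,0.05,0.32],[-0.35,0.06,0.6],[-0.47,0.06,0.87],[-0.53,0.06,1.17],[-0.6,0.06,1.4],[-0.6,0.06,1.4]],"dr":[[0,0,0],[0,0,0],[0,0,0],[0,0,0],[0,0,0],[0,0,0]],"fingers":[0,0,0,0,0,0]}' 20
python3 - <<'E'
from h import *
plan(463.8,-272.9,168,1.544)
s=bot.capture("side"); crop(s,235,80,335,200,6,"l4.png")
p=bot.capture("top"); crop(p,280,190,380,270,7,"l5.png")
E
```

```text
clock: 48.65
position: [463.0, -273.3, 169.8]
eef_rot: [-0.001, 0.717, 0.697, -0.0]
contact_force: [0.3, -0.2, 0.1]
grip_width: 0.4
t 48.65 pos [ 463.  -273.3  169.8] w 0.4 F [ 0.3 -0.2  0.1]
dpos [0.01, 0.03, 0.06] dr [-0.01, -0.01, -0.01] rows 0.0
```

View pics/l4.png

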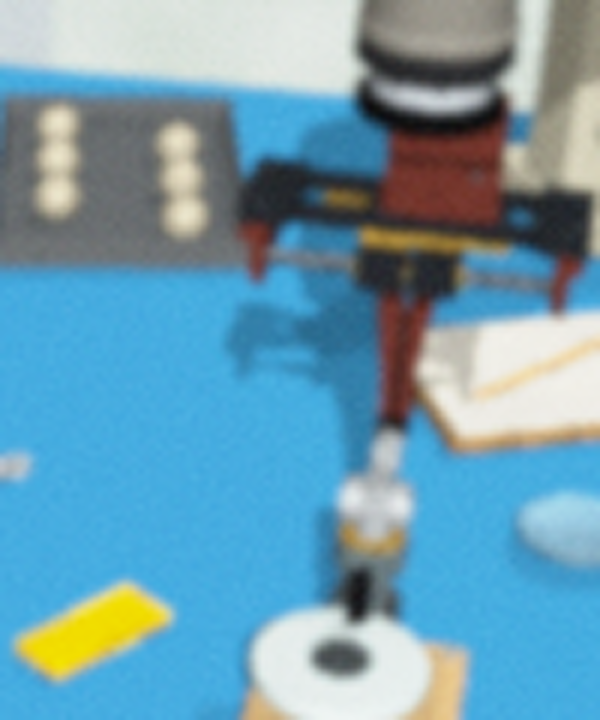

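View pics/l5.png

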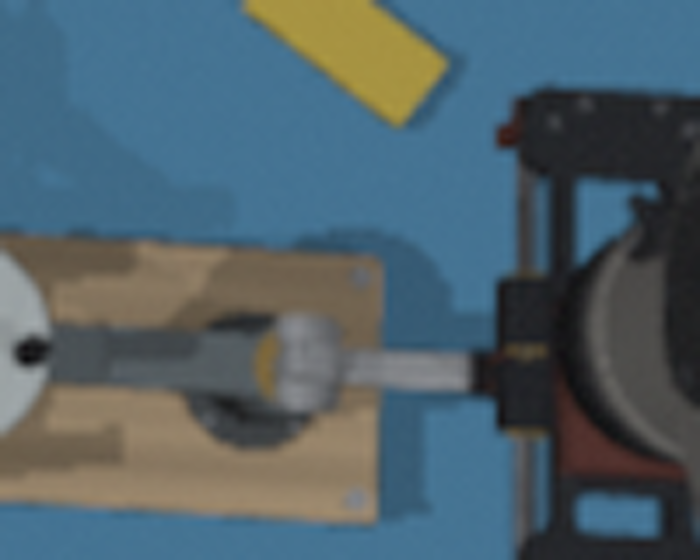

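```bash
python3 -m pendant '{"delta_pos":[[0,0,0.07],[0,0,0.14],[0,0,0.14]],"dr":[[0,0,0],[0,0,0],[0,0,0]],"fingers":[0,0,0]}'|grep -E "pos|force"; python3 -m pendant '{"delta_pos":[[0,0,0.07],[0,0,0.07]],"dr":[[0,0,0],[0,0,0]],"fingers":[0,0]}'|grep -E "pos|force"
```

```text
position: [463.9, -273.5, 168.1]
contact_force: [-3.2, 1.2, 9.4]
position: [464.1, -273.5, 167.5]
contact_force: [-7.9, 3.0, 22.8]
```

```bash
python3 -m pendant '{"delta_pos":[[0,0,-0.3],[0,0,-1],[0,0,-2.5],[0,0,-4],[0,0,-5],[4,2,-5],[8,3,-5],[12,3,-5],[12,3,-5]],"dr":[[0,0,0],[0,0,0],[0,0,0],[0,0,0],[0,0,0],[0,0,0],[0,0,0],[0,0,0],[0,0,0]],"fingers":[0,0,0,0,0,0,0,0,0]}' 20; python3 -m pendant '{"delta_pos":[[0,-2,0],[0,-4,0],[0,-4,0],[0,-4,0]],"dr":[[0,0,0],[0,0,0],[0,0,0],[0,0,0]],"fingers":[0,0,0,0]}'
python3 - <<'E'
from h import *
st()
p=bot.capture("top"); s=bot.capture("side")
X,Y=469.8,-53.7
P=[([(X+42*np.cos(t),Y+42*np.sin(t),145) for t in np.linspace(0,6.28,40)],(0,0,255)),([rk(X,Y,-.027,0,-140,143),rk(X,Y,-.027,0,-255,151)],(0,255,0))]
draw(p,"f1.png",250,200,360,270,7,P); draw(s,"f2.png",255,125,325,235,7,P[:1])
crop(s,150,120,360,384,2.8,"f3.png")
zs,g=footz(4)
for z,v in list(zip(zs,g))[:120:4]: print(z,round(float(v)),end="; ")
E
```

```text
clock: 50.15
position: [526.5, -83.0, 314.9]
eef_rot: [0.0, 0.717, 0.697, 0.0]
contact_force: [0.9, 0.3, 0.3]
grip_width: 0.1
clock: 50.55
position: [404.0, -81.5, 314.6]
eef_rot: [0.001, 0.717, 0.697, -0.002]
contact_force: [0.5, -0.0, -0.3]
grip_width: 0.2
t 50.55 [404.  -81.5 314.6] [ 0.0009  0.7173  0.6968 -0.0016] w 0.2 F [ 0.5 -0.  -0.3] q7 [0.97, 0.0, -0.9, 1.99, 0.01, 1.15, 0.04]
40.0 202; 41.0 200; 42.0 195; 43.0 187; 44.0 180; 45.0 172; 46.0 159; 47.0 142; 48.0 127; 49.0 113; 50.0 96; 51.0 78; 52.0 63; 53.0 53; 54.0 46; 55.0 43; 56.0 45; 57.0 53; 58.0 66; 59.0 82; 60.0 98; 61.0 114; 62.0 132; 63.0 149; 64.0 159; 65.0 168; 66.0 178; 67.0 184; 68.0 187; 69.0 188;
```

View pics/f1.png

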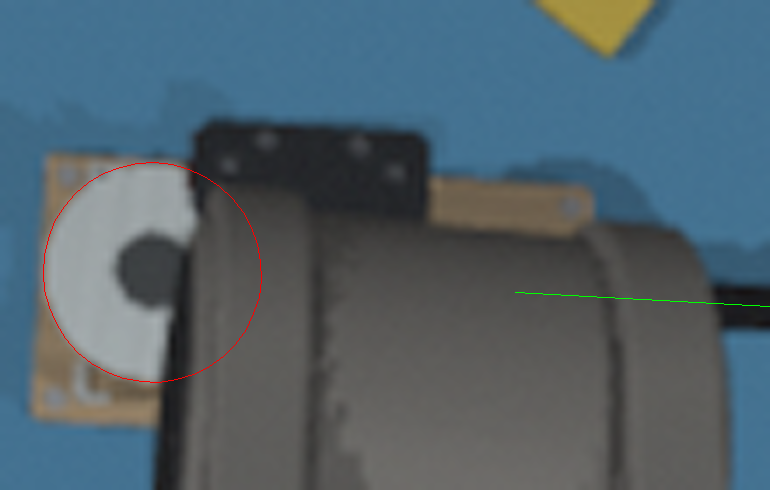

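View pics/f2.png

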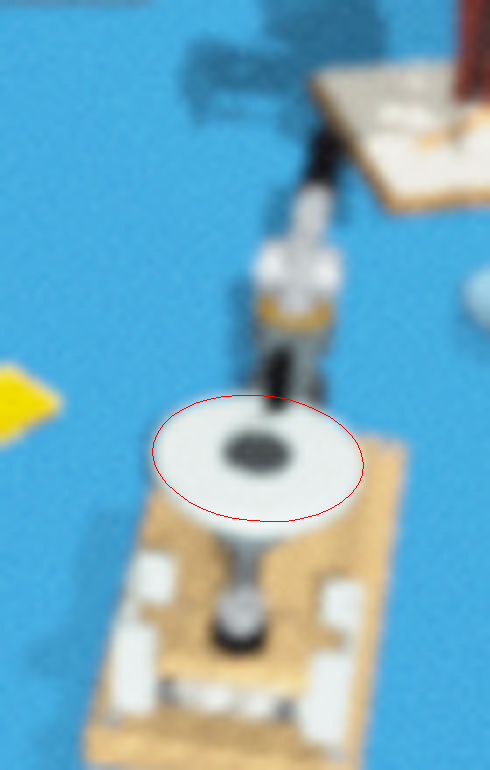

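View pics/f3.png

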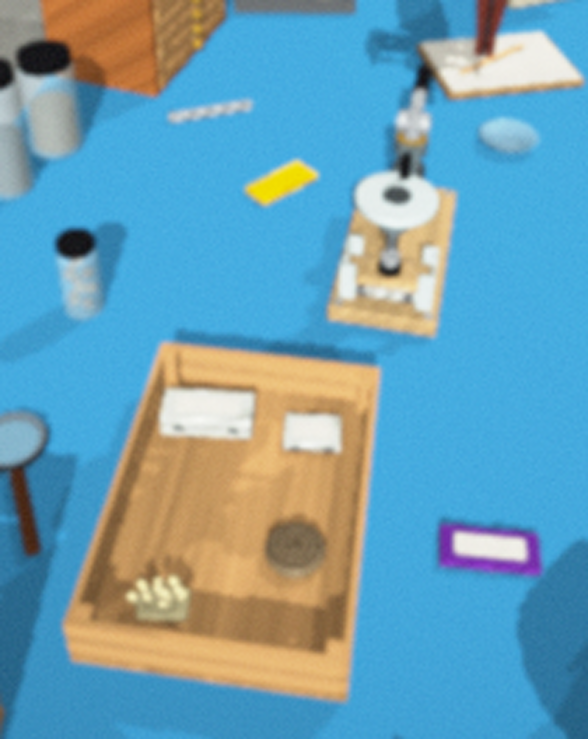

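Run:
```python
from h import *
p=bot.capture("top"); s=bot.capture("side")
X,Y=469.8,-53.7
P=[]
for l,c in((1.3,(0,0,255)),(1.5,(0,255,0))):
  P.append(([rk(X,Y,-.027,0,-140-r*np.sin(l),141+r*np.cos(l)) for r in(0,115)]+[rk(X,Y,-.027,-9,-140-115*np.sin(l),141+115*np.cos(l)),rk(X,Y,-.027,9,-140-115*np.sin(l),141+115*np.cos(l))],c))
draw(p,"f4.png",320,215,400,270,8,P); draw(s,"f5.png",270,125,330,185,10,P)
```

```text
(no output)
```

View pics/f4.png

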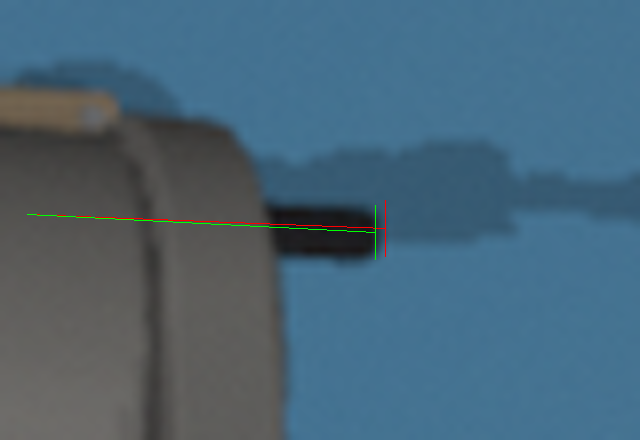

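View pics/f5.png

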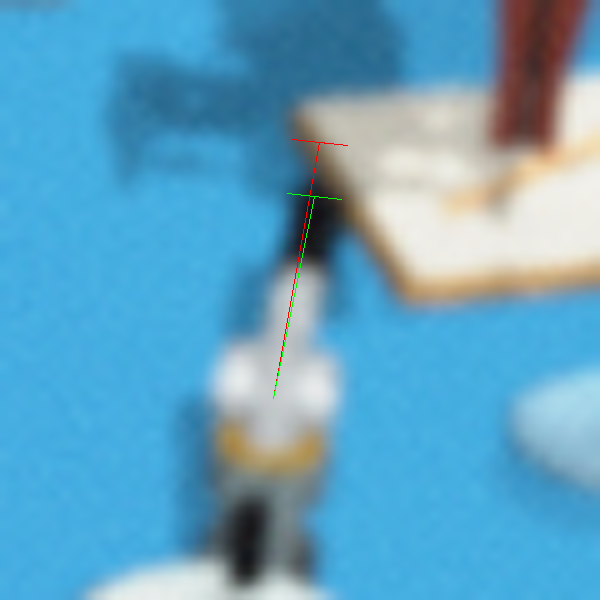

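```bash
python3 -c "
from h import *
st(); print(bot.job_done())"
```

```text
t 50.95 [407.  -81.4 314.6] [-4.000e-04  7.167e-01  6.974e-01  5.000e-04] w 0.5 F [-0.  -1.1  0.7] q7 [0.97, 0.01, -0.9, 1.98, 0.01, 1.15, 0.04]
the job is handed in; nothing more can be done
None
```

The job is handed in at about 51 s, with every step carried out. No verdict came back, so the result rests on my own camera and force checks.

**What I did:**
- I found two flat slide cases in the crate and stacked both in the rack.
- I laid the plywood board on top. It had been knocked about 3 cm aside during the run, so I located it again first.
- I swung the bar to its stop (about 17 N felt there) and cranked the nut about 23.5 rad.
- I pressed the lever down to its end (about 23 N), then moved the arm clear.

**Last checks:**
- **Bar:** the handwheel sits where it should with the bar at its stop.
- **Lever:** its tip matches 1.5 rad in both views.
- **Foot:** when the lever went down the foot's edge moved only about 0.3 mm, so it was already on the board. I estimate it is squeezed 4 to 5 mm.
- **Crate and jar:** deep case, short case, fossil and coral are still in the crate, and the jar is standing.

**Doubtful points:**
- Two estimates of the foot's starting height disagreed by 1 mm: 76.7 mm from touching the spindle, 77.8 mm from the picture. The squeeze is therefore uncertain by about that much, and I never measured it directly.
- Touching the spindle shifted the bar by about 2 mm. It was back at its stop afterwards.

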